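# Load the bench marker face down and shut its guard

## Robot

A 7-joint arm with a two-finger parallel gripper is mounted at the origin on the work surface. World frame = base frame: x ahead of the robot, y to its left, z up, the work surface at z = 0. Lengths are in m, angles in rad, forces in N, time in s.
With the tool pointing down it reaches from about 0.4 to 0.875 m from the base axis. Payload 19.3 kg.
Tool frame: the origin (TCP) lies at the very end of the fingers, on their centre line; the grasp point (between the pads) lies 19 mm behind it; z points along the fingers, x is the direction in which the jaws open and shut, and the axes are right-handed (so a half turn about z gives the same grasp; the last joint's range is limited). The gripper opens to 85 mm and grips with 20 to 120 N. Pads are 22 mm wide; open, the fingers measure 114 mm over their backs; the gripper's body (76 mm by 85 mm) begins 54 mm behind the grasp point. The pads swing forward as they close: fully open they stand 13 mm farther back than shut.
Start: joints at [1.134, 0.521, -0.036, 1.599, 0.021, 1.021, -0.113], TCP at [0.224, -0.583, 0.231] pointing down, gripper open.
Joint ranges: [-2.91, 2.91], [-0.3, 2.13], [-1.5, 1.42], [0.17, 2.43], [-1.26, 4.41], [0.16, 1.93], [-2.52, 2.52]. Speed limits (rad/s): [1.89, 1.89, 2.39, 2.39, 3.01, 3.01, 3.01].

## Interface

Orientations are given as [roll, pitch, yaw] about the fixed x, y, z axes, in that order (R = Rz(yaw) Ry(pitch) Rx(roll)).
In Python, from workcell import observe, eyes, job_done gives the robot as it stands. The module is installed in compiled form; this text tells all that it offers.
- The arm moves only by the shell command python3 -m pendant 'ROWS' [FORCE]. ROWS is JSON, a list of rows, each an object of numbers: "dx", "dy", "dz": the shift along the tool's x, y, z in mm; "ax", "ay", "az": the turn, a rotation vector about the tool's x, y, z in degrees; "claw": the finger opening in mm, from 0 to 85.4. A call has 1 to 10 rows; each row is the pose to reach, as a shift and turn from the pose commanded when the call began, along the tool's axes at that moment; what a row does not reach only later rows make up. A row lasts 1/12 s, in which the tool goes at most 41.7 mm and 7.16 degrees, less where a joint would pass 70% of its speed; a pose out of reach is approached as far as the arm can. A call with a gripper value outside its range is refused whole. The fingers move at their own pace and stop on an object; FORCE is the grip in N (left out, the last holds). Time passes only in rows, so rows that repeat a pose let the fingers close. It gives the time, the measured TCP pose, the force and the opening at its end, in the units of the state.
- observe(): the state, without advancing time (a new reading comes with each control period).
- eyes.grab_frame(name): name is "scene" or "side" or "wrist"; returns a dict with "image" (384x512x3 uint8, blue, green, red), "fovy" (degrees; the focal length in pixels is half the picture's height over the tangent of half this angle, whatever the lens; pixels are square), "cx", "cy" (the principal point, pixels), "dist" ([k1, k2, p1, p2, k3] as OpenCV has them; the pictures are not rectified), "view" (4x4, takes a point from world to camera coordinates). Camera axes: x right, y up, looking along -z (the intrinsics and any distortion apply to the point x, -y, -z); pixel columns grow to the right and rows downward; lengths in m; the calibration is good to about 2 mm. A picture is of the moment at which its call begins. There is no depth.
- job_done(): hands the job in, once; it reports no verdict.
The state is a dict: "clock": time; "qpos": joint angles; "qd": joint speeds; "joint_efforts": joint torques, N m; "position": TCP position; "tool_rot": TCP orientation; "force": force on the tool from outside, world axes, zero at the start; "moment": the same for the moment, N m; "grip_width": finger opening in m.
Only numpy, scipy, OpenCV 4.12 (cv2) and the standard library are available. Lean on these libraries where they do the work, as an engineer would, in place of code of your own. Each camera call takes 0.05 s, during which the arm holds its last target.

## Task

Slide the bench marker's clear guard all the way open, take the blue-faced plate from the leaning rack and lay it blue face down along the two steel rails inside, centred across them and with its end pushed up against the dark fence. Then slide the guard fully shut. Work the guard gently, without ramming or slamming it, and leave the orange-faced plate and everything else on the bench where they are.

Things in the scene. Friction and masses are not known exactly. Their poses are not given: they have to be found in the camera images.
- marker: Fixed bench marking unit. Origin on the bench under its well's centre; x along the rails away from the robot, y along the guard's track (opening direction), z up. Yellow-walled well inside x -100..100, y -90..100 mm, floor 30 and wall tops 98 mm above the bench, tracks to 102. White housing at y 100..300, under the parked guard.
- seat (a point): Where the blue plate's centre belongs: (15, 0, 82) mm in the marker's frame, 82 mm above the bench; same axes. Below it two steel rails along x, each 12 mm wide, at y = -15 and +15, x -70..70 mm, tops 75 mm above the bench. Dark fence across their far end: near face at marker x = 70 mm, 42 mm wide, top 86 mm above the bench.
- guard (a joint): Clear guard door with yellow edges, 236 (x) by 200 (y) x 9 mm, sliding level over the well along the marker's y, about 0.6 kg, track friction about 4 N plus 12 N per m/s. In m: 0 = fully shut (stop), 0.18 = fully open (stop); stays where left, may start up to 60 mm open. Upper face 109 mm above the bench.
- guard_fin (a point): Centre of the black upright fin amid the guard, by which it is pushed from either side or pinched from above: 70 mm along the marker's x, 16 mm thick along y, top 18 mm above this point (145 mm above the bench), foot on the guard. With the guard shut it is over the marker's origin (x 0, y 0); it moves with the guard. Same axes.
- blue_plate_mid (a point): Centre of the blue plate: loose aluminium plate 110 x 56 x 14 mm, about 0.23 kg, one face blue, the other bare with five dark bores and a blue stripe near its upper end. x along the 110 mm, y along the 56 mm, z = outward normal of the blue face. Starts on end in either berth of the rack, x up, blue face against the back rest.
- orange_plate_mid (a point): Centre of the orange plate in the other berth: same size, axes and pose as the blue plate but with orange face and stripe. To be left alone.
- rack: Fixed steel rack, two berths at y -60 and +60 mm. Origin on the bench; x away from the robot, z up. Plates stand on a ledge 40 mm up, leaning 15 degrees, top towards the robot, coloured face on a 30 mm wide rest; a 4 mm lip at the far side of the foot. Plate centre 93 mm, top 148 mm up; 56 mm sides free. Turning 75 degrees about plate y, coloured face swinging from robot-ward to down, lays it flat.
- spool: Brass wire spool, 80 mm diameter, 60 mm high, bystander; origin under its centre.
- spray: White bottle with red cap, 60 mm diameter, 160 mm high, bystander; origin under its centre.
- can: Green can, 66 mm diameter, 110 mm high, bystander; origin under its centre.
- wrench: Steel wrench lying on the bench near the robot's right, bystander.
- screwdriver: Screwdriver with a red handle lying on the bench to the left of the marker, bystander.
- vblock: Dark steel block 60 x 50 x 40 mm near the robot, bystander; origin under its centre.
Things that resemble listed ones, but are neither listed nor needed, are in the scene too. Leave any green or pink look-alike of the part that bears blue_plate_mid alone.

How it is judged:
On the way, in this order (a step that is already met when the one before it is completed fails the run):
1. the guard is slid fully open, within 15 mm of its open stop (value of joint guard above 0.165 m), for 0.2 s.
2. the blue plate lies blue face down on the rails, released, its end within 3 mm of the fence (x of blue_plate_mid in the frame of marker between 0.012 and 0.018 m and y of blue_plate_mid in the frame of marker between -0.012 and 0.012 m and z of blue_plate_mid in the frame of marker between 0.078 and 0.086 m and angle between blue_plate_mid's own z axis and vertical above 3.05 rad and angle between the x axis of blue_plate_mid and the x axis of marker, either way round below 0.08 rad and contact force between the fingers and blue_plate below 0.3 N), for 0.2 s.
At the end, for the whole second after the job is handed in: The guard is shut to within 3 mm of its closed stop and at rest; beneath it the blue plate lies flat on both rails, blue face down (within 5 degrees), lengthwise along the rails (within 4.5 degrees), centred across them within 12 mm, its far end within 3 mm of the fence, released and at rest (all of step 2 and value of joint guard below 0.003 m and linear speed of blue_plate below 0.02 m/s and velocity of joint guard between -0.01 and 0.01 m/s); the robot touches nothing.
It fails at once if the guard is rammed: pushed with more than 45 N by the robot (contact force between any of the fingers, the arm and guard above 45 N).
It fails at once if the guard is slammed: it moves faster than 0.4 m/s (velocity of joint guard above 0.4 m/s or velocity of joint guard below -0.4 m/s).
It fails at once if the orange plate or another loose thing on the bench is moved by more than 30 mm (distance of any of orange_plate_mid, spool, spray, can, wrench, screwdriver, vblock from where it was at the start of the episode above 0.03 m).
It also fails if it takes over 72 s, if anything falls off the work surface, if the arm or the gripper's body presses on something with over 40 N, if the wrist force passes 120 N, or if a joint passes its speed limit or range.

## Working session

There is one attempt and no reset: what is moved stays moved. The work goes in short steps, Python scripts to look and compute and a shell command to move; the robot and the scene stay as the last step left them, time stands still between calls to the robot, and variables do not carry over. Pictures are saved under pics/ and viewed, and the job is handed in when it is done.

```bash
mkdir -p pics; ls
python3 - <<'E'
from workcell import observe, eyes
import cv2,json
s=observe();print(s)
for n in ["scene","side","wrist"]:
    f=eyes.grab_frame(n);cv2.imwrite(f"pics/a_{n}.png",f["image"])
    print(n,f["fovy"],f["cx"],f["cy"],f["dist"],f["view"])
    import pickle;pickle.dump(f,open(f"a_{n}.pkl","wb"))
E
```

```text
pics
{'clock': 0.0, 'qpos': array([ 1.1337963 ,  0.5220456 , -0.03632691,  1.60002017,  0.02118109,
        1.02107385, -0.11280642]), 'qd': array([ 0.00153062, -0.00067053, -0.0006087 ,  0.00065365,  0.00071315,
        0.00132843,  0.00145581]), 'joint_efforts': array([-1.44343707e-03, -9.27123213e+01,  1.97966024e+00, -3.69939923e+01,
        1.78871560e-02,  8.29921832e-03,  9.06406444e-05]), 'position': array([ 0.223991  , -0.58311685,  0.23070169]), 'tool_rot': array([ 3.14152590e+00,  1.16083564e-03, -1.20402283e+00]), 'force': array([-1.36171687,  0.2040914 , -0.55312134]), 'moment': array([-0.00350494,  0.03396032,  0.00919998]), 'grip_width': 0.08539031550487111}
scene 51.81540502858523 252.853724225027 194.36876812060194 [-0.13629002  0.          0.          0.          0.        ] [[ 0.54356944  0.83931095  0.00945498 -0.31909007]
 [-0.62175422  0.39505309  0.67628007  0.2068295 ]
 [ 0.56387405 -0.37348385  0.73658392 -1.44085831]
 [ 0.          0.          0.          1.        ]]
side 47.185619917233716 253.78097216526598 193.14192314502245 [0.00316306 0.         0.         0.         0.        ] [[-0.97895239 -0.20403786  0.00455665  0.52495008]
 [ 0.1564608  -0.73597265  0.65868375 -0.1074975 ]
 [-0.13104285  0.64553297  0.75240611 -1.65066429]
 [ 0.          0.          0.          1.        ]]
wrist 68.49574838394707 254.49461087830466 189.79472727944335 [-0.06268337  0.          0.          0.          0.        ] [[ 0.35864398 -0.9334733  -0.00144806 -0.62569095]
 [ 0.89614253  0.34473484 -0.27943955  0.03667275]
 [ 0.26134855  0.09892164  0.9601622  -0.37837817]
 [ 0.          0.          0.          1.        ]]
```

View pics/a_scene.png

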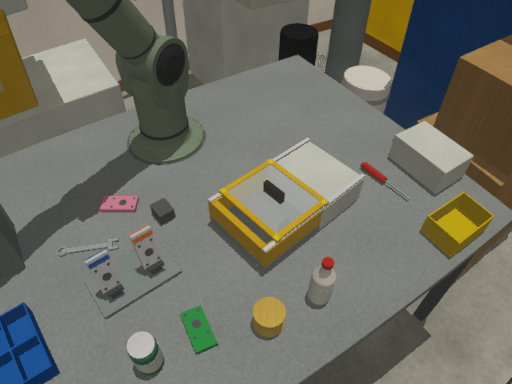

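View pics/a_side.png

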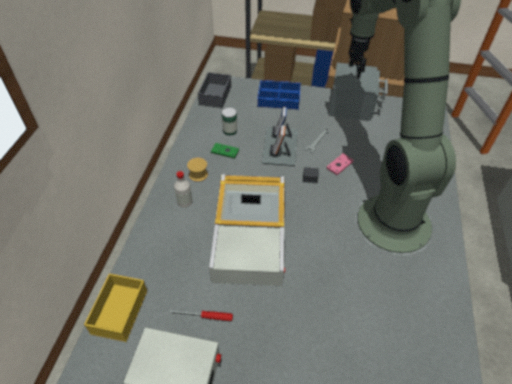

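View pics/a_wrist.png

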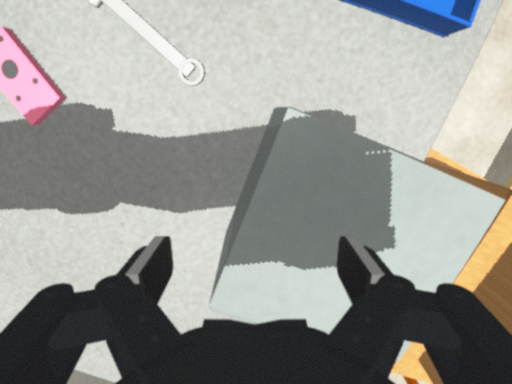

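The scene view shows the marker with its guard partly or fully shut (about 270,200), fin at (274,190), and the rack with two leaning plates: a blue stripe at (98,260) and an orange one at (145,233). The look-alikes are pink at (120,203) and green at (198,328), both lying flat on the bench. I'll enlarge before measuring.

```bash
cat > h.py <<'E'
import numpy as np,cv2,pickle
from workcell import observe,eyes
def K(f):
    fl=f["image"].shape[0]/2/np.tan(np.radians(f["fovy"])/2)
    return np.array([[fl,0,f["cx"]],[0,fl,f["cy"]],[0,0,1.]])
def ray(f,uv):
    p=cv2.undistortPoints(np.array(uv,float).reshape(-1,1,2),K(f),np.array(f["dist"],float)).reshape(-1,2)
    d=np.c_[p[:,0],-p[:,1],-np.ones(len(p))]
    V=f["view"];R=V[:3,:3];c=-R.T@V[:3,3]
    return c,d@R
def plane(f,uv,z):
    c,d=ray(f,uv); return c+d*((z-c[2])/d[:,2])[:,None]
def proj(f,P):
    P=np.array(P,float).reshape(-1,3);V=f["view"];q=P@V[:3,:3].T+V[:3,3]
    q=q*[1,-1,-1]
    return cv2.projectPoints(q,np.zeros(3),np.zeros(3),K(f),np.array(f["dist"],float))[0].reshape(-1,2)
def tri(obs):
    A=np.zeros((3,3));b=np.zeros(3)
    for f,uv in obs:
        c,d=ray(f,[uv]);d=d[0]/np.linalg.norm(d[0]);M=np.eye(3)-np.outer(d,d);A+=M;b+=M@c
    return np.linalg.solve(A,b)
def crop(f,x0,y0,x1,y1,s,name):
    im=cv2.resize(f["image"][y0:y1,x0:x1],None,fx=s,fy=s,interpolation=cv2.INTER_CUBIC);cv2.imwrite("pics/"+name,im)
E
python3 - <<'E'
from h import *
f=pickle.load(open("a_scene.pkl","rb"))
crop(f,200,130,370,270,4.5,"b_marker.png")
crop(f,60,190,230,330,4.5,"b_rack.png")
f=pickle.load(open("a_side.pkl","rb"))
crop(f,190,90,350,290,3,"b_side.png")
E
```

```text
(no output)
```

View pics/b_marker.png

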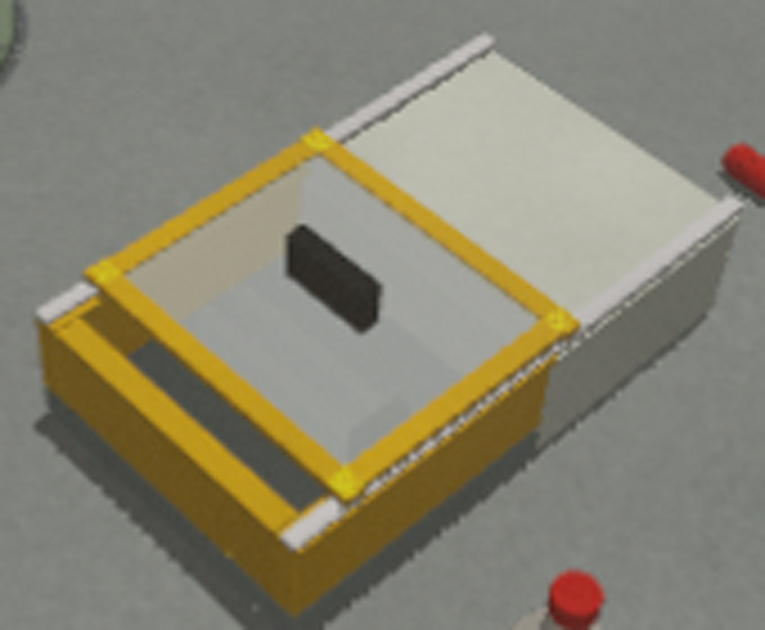

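View pics/b_rack.png

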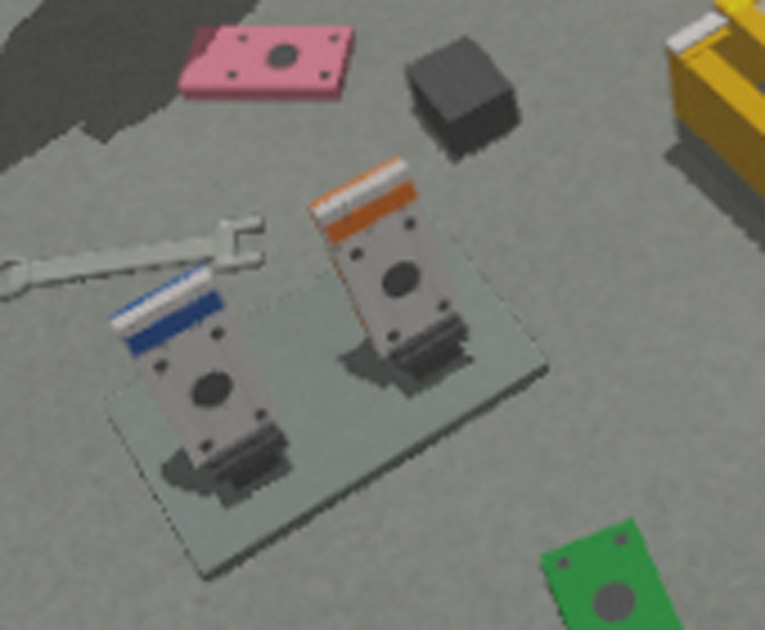

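View pics/b_side.png

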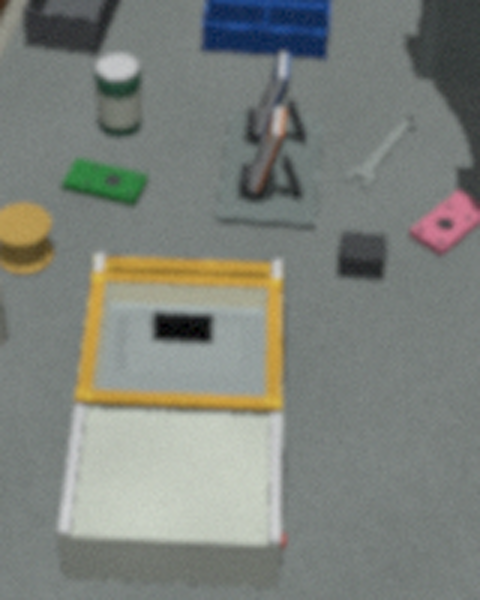

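Run:
```python
from h import *
f=pickle.load(open("a_scene.pkl","rb"));g=pickle.load(open("a_side.pkl","rb"))
u=lambda a,o,s:np.array(a,float)/s+o
gc=plane(f,u([[85,270],[318,128],[578,323],[345,500]],[200,130],4.5),.109)
print("guard corners",gc.round(4),gc.mean(0)); e=np.diff(np.r_[gc,gc[:1]],axis=0);print(np.linalg.norm(e,axis=1),np.degrees(np.arctan2(e[:,1],e[:,0])))
# side: guard corners
gs=plane(g,u([[102,279],[282,283],[282,408],[76,402]],[190,90],3),.109)
print("side",gs.round(4),gs.mean(0));e=np.diff(np.r_[gs,gs[:1]],axis=0);print(np.linalg.norm(e,axis=1),np.degrees(np.arctan2(e[:,1],e[:,0])))
# tracks top z=.102 outer corners: near-left, near-right? scene
tc=plane(f,u([[38,315],[290,548],[742,203],[488,36]],[200,130],4.5),.102)
print("tracks",tc.round(4));e=np.diff(np.r_[tc,tc[:1]],axis=0);print(np.linalg.norm(e,axis=1),np.degrees(np.arctan2(e[:,1],e[:,0])))
ts=plane(g,u([[93,255],[284,259],[286,535],[59,532]],[190,90],3),.102);print("sidetracks",ts.round(4))
# fin top centre z .145 scene
ft=plane(f,u([[300,226],[381,285],[370,293],[289,236]],[200,130],4.5),.145);print("fin",ft.round(4),ft.mean(0))
fs=plane(g,u([[153,313],[210,313]],[190,90],3),.145);print(fs)
```

```text
guard corners [[ 0.4246 -0.0105  0.109 ]
 [ 0.3942  0.1887  0.109 ]
 [ 0.6261  0.2233  0.109 ]
 [ 0.6576  0.025   0.109 ]] [0.52562188 0.1065954  0.109     ]
[0.20154437 0.23454645 0.2007752  0.23562872] [  98.69757253    8.48245363  -80.99311014 -171.32881547]
side [[ 0.6418  0.0369  0.109 ]
 [ 0.4232 -0.0028  0.109 ]
 [ 0.3925  0.1872  0.109 ]
 [ 0.6237  0.2275  0.109 ]] [0.5202644  0.11217458 0.109     ]
[0.22218642 0.19245438 0.23467213 0.19145877] [-169.71241767   99.17976261    9.88562869  -84.56646698]
tracks [[ 0.4364 -0.0512  0.102 ]
 [ 0.664  -0.0165  0.102 ]
 [ 0.5995  0.3919  0.102 ]
 [ 0.3721  0.3552  0.102 ]]
[0.23024127 0.41337798 0.23037384 0.41138383] [   8.66704124   98.97059131 -170.8368164   -81.0106755 ]
sidetracks [[ 0.665  -0.0068  0.102 ]
 [ 0.4279 -0.0502  0.102 ]
 [ 0.362   0.3469  0.102 ]
 [ 0.5981  0.393   0.102 ]]
fin [[0.4937 0.1044 0.145 ]
 [0.5605 0.1174 0.145 ]
 [0.5622 0.1081 0.145 ]
 [0.4972 0.0939 0.145 ]] [0.52840588 0.10595709 0.145     ]
[[0.56018087 0.10848895 0.145     ]
 [0.49486265 0.09460441 0.145     ]]
```

The scene corners put the marker yaw at about 8.9°, its origin near (0.532, 0.077), and the guard about 30 mm open. Next, the rack and plates.

Run:
```python
from h import *
f=pickle.load(open("a_scene.pkl","rb"));g=pickle.load(open("a_side.pkl","rb"))
u=lambda a,o,s:np.array(a,float)/s+o
for n,b,t in (("blue",[[122,333],[215,288]],[[111,320],[206,266]]),("orange",[[322,222],[413,178]],[[309,206],[402,157]])):
    for nm,q,z in(("bare edge",b,.148),("face edge",t,.1443)):
        P=plane(f,u(q,[60,190],4.5),z);e=P[1]-P[0];print(n,nm,P.round(4),P.mean(0).round(4),np.linalg.norm(e),np.degrees(np.arctan2(e[1],e[0])))
# bore centre: on bare face; height .093+7*sin15
for n,c in(("blue",[212,389]),("orange",[401,279])):
    print(n,"bore",plane(f,u([c],[60,190],4.5),.093+.007*np.sin(np.radians(15))))
# base plate corners
print(plane(f,u([[105,403],[207,580],[548,368],[452,232]],[60,190],4.5),.008))
print("side base",plane(g,u([[216,222],[313,226],[320,165]],[190,90],3),.005))
# side: plate tops
print(plane(g,u([[285,55]],[190,90],3),.146),plane(g,u([[279,113]],[190,90],3),.146))
# other things
print("vblock",plane(f,u([[465,85]],[60,190],4.5),.04))
print("spray",plane(f,[[327,264]],.16),"can",plane(f,[[143,341]],.11),"spool",plane(f,[[269,308]],.06))
```

```text
blue bare edge [[ 0.4977 -0.4069  0.148 ]
 [ 0.4966 -0.3544  0.148 ]] [ 0.4972 -0.3807  0.148 ] 0.052517011394758645 91.1635409153347
blue face edge [[ 0.4837 -0.4098  0.1443]
 [ 0.4774 -0.3539  0.1443]] [ 0.4806 -0.3819  0.1443] 0.056336221401452974 96.42404186844132
orange bare edge [[ 0.4864 -0.289   0.148 ]
 [ 0.4851 -0.2345  0.148 ]] [ 0.4857 -0.2617  0.148 ] 0.05457494946555467 91.37998865247295
orange face edge [[ 0.4693 -0.2909  0.1443]
 [ 0.465  -0.2333  0.1443]] [ 0.4672 -0.2621  0.1443] 0.057759874822412176 94.24572435629361
blue bore [[ 0.51680356 -0.37862104  0.09481173]]
orange bore [[ 0.50480273 -0.26099765  0.09481173]]
[[ 0.42948114 -0.44155308  0.008     ]
 [ 0.57071917 -0.42687506  0.008     ]
 [ 0.54741829 -0.20182087  0.008     ]
 [ 0.42493857 -0.20930844  0.008     ]]
side base [[ 0.54119176 -0.19244493  0.005     ]
 [ 0.40747679 -0.21290588  0.005     ]
 [ 0.41557276 -0.33892573  0.005     ]]
[[ 0.48526604 -0.40047496  0.146     ]] [[ 0.47337129 -0.27501711  0.146     ]]
vblock [[ 0.34456864 -0.15819337  0.04      ]]
spray [[0.80120921 0.06115913 0.16      ]] can [[ 0.72146974 -0.36717037  0.11      ]] spool [[ 0.78042816 -0.08029551  0.06      ]]
```

Blue plate centre is about (0.510, -0.379, 0.093), and rack yaw is about 5.8°. I'll move above the fin with the jaws along marker y, so they can straddle it for the push.

```bash
cat >> h.py <<'E'
from scipy.spatial.transform import Rotation as Ro
def Rt(s): return Ro.from_euler("xyz",s["tool_rot"]).as_matrix()
def go(p,R,s=None):
    s=s or observe();R0=Rt(s)
    d=R0.T@(np.array(p)-s["position"])*1000; a=np.degrees(Ro.from_matrix(R0.T@R).as_rotvec())
    print("dx %.1f dy %.1f dz %.1f | ax %.2f ay %.2f az %.2f"%(*d,*a))
def frame(yaw,alpha):
    """tool: x along -Y of yawed frame; z = (sin a,0,-cos a) in yawed frame"""
    c,sn=np.cos(yaw),np.sin(yaw);X=np.array([c,sn,0]);Y=np.array([-sn,c,0]);Z=np.array([0,0,1.])
    z=np.sin(alpha)*X-np.cos(alpha)*Z; x=-Y
    return np.c_[x,np.cross(z,x),z]
E
python3 -c "
from h import *
go([.5256,.1066,.231],frame(np.radians(8.9),0))"
```

```text
dx -535.8 dy -528.9 dz 0.3 | ax 0.01 ay 0.05 az 12.12
```

```bash
python3 -m pendant '[{"dx":-500,"dy":-460,"dz":-40,"az":12,"claw":60},{"dx":-500,"dy":-460,"dz":-40,"az":12,"claw":60},{"dx":-500,"dy":-460,"dz":-40,"az":12,"claw":60},{"dx":-500,"dy":-460,"dz":-40,"az":12,"claw":60},{"dx":-500,"dy":-460,"dz":-40,"az":12,"claw":60},{"dx":-500,"dy":-460,"dz":-40,"az":12,"claw":60},{"dx":-500,"dy":-460,"dz":-40,"az":12,"claw":60},{"dx":-500,"dy":-460,"dz":-40,"az":12,"claw":60},{"dx":-500,"dy":-460,"dz":-40,"az":12,"claw":60},{"dx":-500,"dy":-460,"dz":-40,"az":12,"claw":60}]'
python3 -c "
from h import *
s=observe();print(s['qpos'],s['qd'])
go([.5256,.1066,.29],frame(np.radians(8.9),0))"
```

```text
[ 1.13376563  0.5218674  -0.03630369  1.59985438  0.02121191  1.02110851
 -0.1127989 ] [ 0.00084562 -0.00213641 -0.00143654 -0.00186909  0.00013877 -0.00129835
 -0.0002425 ]
dx -535.8 dy -528.9 dz -58.7 | ax 0.01 ay 0.05 az 12.12schema error: expected keys dx, dy, dz, ax, ay, az, claw
```

All seven keys are required in every row.

```bash
python3 -m pendant '[{"dx":-520,"dy":-510,"dz":-60,"ax":0,"ay":0,"az":12,"claw":60},{"dx":-520,"dy":-510,"dz":-60,"ax":0,"ay":0,"az":12,"claw":60},{"dx":-520,"dy":-510,"dz":-60,"ax":0,"ay":0,"az":12,"claw":60},{"dx":-520,"dy":-510,"dz":-60,"ax":0,"ay":0,"az":12,"claw":60},{"dx":-520,"dy":-510,"dz":-60,"ax":0,"ay":0,"az":12,"claw":60},{"dx":-520,"dy":-510,"dz":-60,"ax":0,"ay":0,"az":12,"claw":60},{"dx":-520,"dy":-510,"dz":-60,"ax":0,"ay":0,"az":12,"claw":60},{"dx":-520,"dy":-510,"dz":-60,"ax":0,"ay":0,"az":12,"claw":60},{"dx":-520,"dy":-510,"dz":-60,"ax":0,"ay":0,"az":12,"claw":60},{"dx":-520,"dy":-510,"dz":-60,"ax":0,"ay":0,"az":12,"claw":60}]'
python3 -c "
from h import *
s=observe();print(s['qpos'],s['qd'])
go([.5256,.1066,.29],frame(np.radians(8.9),0))"
```

```text
clock: 0.98
position: [0.3895, -0.2005, 0.2658]
tool_rot: [-3.141, -0.0, -1.414]
force: [1.4, -1.0, 0.3]
grip_width: 0.0604
[ 0.49036011  0.18353179 -0.17258407  2.01563112  0.03892664  0.94516191
 -1.11577781] [-0.80427435 -0.11974514 -0.37812756  0.03787369  0.05803102  0.08631587
 -1.20182689]
dx -282.0 dy -182.5 dz -24.2 | ax -0.01 ay -0.02 az 0.11
```

```bash
python3 -m pendant '[{"dx":-275,"dy":-180,"dz":-20,"ax":0,"ay":0,"az":0,"claw":60},{"dx":-275,"dy":-180,"dz":-20,"ax":0,"ay":0,"az":0,"claw":60},{"dx":-275,"dy":-180,"dz":-20,"ax":0,"ay":0,"az":0,"claw":60},{"dx":-275,"dy":-180,"dz":-20,"ax":0,"ay":0,"az":0,"claw":60},{"dx":-275,"dy":-180,"dz":-20,"ax":0,"ay":0,"az":0,"claw":60},{"dx":-275,"dy":-180,"dz":-20,"ax":0,"ay":0,"az":0,"claw":60},{"dx":-275,"dy":-180,"dz":-20,"ax":0,"ay":0,"az":0,"claw":60},{"dx":-275,"dy":-180,"dz":-20,"ax":0,"ay":0,"az":0,"claw":60},{"dx":-275,"dy":-180,"dz":-20,"ax":0,"ay":0,"az":0,"claw":60},{"dx":-275,"dy":-180,"dz":-20,"ax":0,"ay":0,"az":0,"claw":60}]'
python3 -c "
from h import *
s=observe();print(s['qpos'],s['qd'])
go([.5256,.1066,.118],frame(np.radians(8.9),0))
f=eyes.grab_frame('wrist');pickle.dump(f,open('c_wrist.pkl','wb'));cv2.imwrite('pics/c_wrist.png',f['image'])
print(proj(f,[.5256,.1066,.145]))"
```

```text
clock: 1.82
position: [0.524, 0.0994, 0.285]
tool_rot: [3.141, 0.001, -1.41]
force: [-0.0, -1.5, 0.3]
grip_width: 0.0599
[-0.02299117  0.33629185 -0.35582955  1.7618479   0.13069421  1.06734718
 -1.83398178] [ 0.04575494 -0.02468801  0.03207074  0.03616235 -0.00031041 -0.00112851
  0.02223852]
dx -6.8 dy -2.9 dz 167.0 | ax 0.04 ay 0.04 az 0.30
[[246.62315108 176.66112078]]
```

View pics/c_wrist.png

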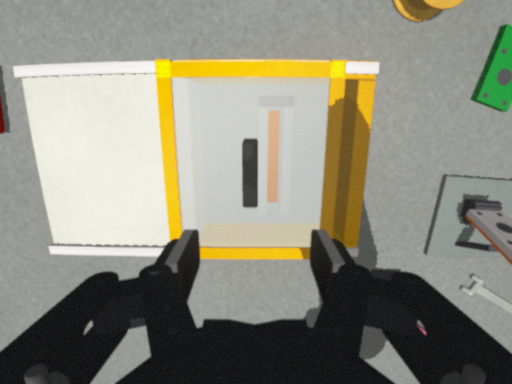

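The wrist view shows the fin at (250,173), guard frame x 158–345, white track ends at (378,68) and (15,72), and rails faintly visible through the guard at x≈270.

Run:
```python
from h import *
f=pickle.load(open('c_wrist.pkl','rb'))
print("fin",plane(f,[[250,173],[250,140],[250,206]],.145))
t=plane(f,[[379,62],[15,67]],.102);print("far track ends",t,np.linalg.norm(t[1]-t[0]),np.degrees(np.arctan2(*(t[1]-t[0])[[1,0]]))-90)
P=plane(f,[[158,61],[345,61],[49,254]],.109);print(P)
c=t.mean(0)
```

```text
fin [[0.52996082 0.10377521 0.145     ]
 [0.56309597 0.10900043 0.145     ]
 [0.49461188 0.09820919 0.145     ]]
far track ends [[ 0.66478601 -0.01576964  0.102     ]
 [ 0.60003587  0.38498243  0.102     ]] 0.4059492687276052 9.178051742209448
[[0.62618533 0.21799595 0.109     ]
 [0.65759338 0.02316424 0.109     ]
 [0.37253742 0.34732895 0.109     ]]
```

```bash
python3 -c "
from h import *
go([.5285,.105,.120],frame(np.radians(9),0))"
```

```text
dx -6.6 dy -6.1 dz 165.0 | ax 0.06 ay -0.01 az 0.07
```

```bash
python3 -m pendant '[{"dx":-6,"dy":-6,"dz":30,"ax":0,"ay":0,"az":0,"claw":48},{"dx":-6,"dy":-6,"dz":60,"ax":0,"ay":0,"az":0,"claw":48},{"dx":-6,"dy":-6,"dz":90,"ax":0,"ay":0,"az":0,"claw":48},{"dx":-6,"dy":-6,"dz":115,"ax":0,"ay":0,"az":0,"claw":48},{"dx":-6,"dy":-6,"dz":135,"ax":0,"ay":0,"az":0,"claw":48},{"dx":-6,"dy":-6,"dz":150,"ax":0,"ay":0,"az":0,"claw":48},{"dx":-6,"dy":-6,"dz":158,"ax":0,"ay":0,"az":0,"claw":48},{"dx":-6,"dy":-6,"dz":162,"ax":0,"ay":0,"az":0,"claw":48},{"dx":-6,"dy":-6,"dz":162,"ax":0,"ay":0,"az":0,"claw":48}]'
python3 -c "
from h import *
f=eyes.grab_frame('wrist');cv2.imwrite('pics/d_wrist.png',f['image'])
f=eyes.grab_frame('scene');crop(f,200,80,370,260,4,'d_scene.png')"
```

```text
clock: 2.62
position: [0.5288, 0.1035, 0.1234]
tool_rot: [3.141, -0.0, -1.414]
force: [0.8, -0.3, 0.4]
grip_width: 0.0479
```

View pics/d_wrist.png

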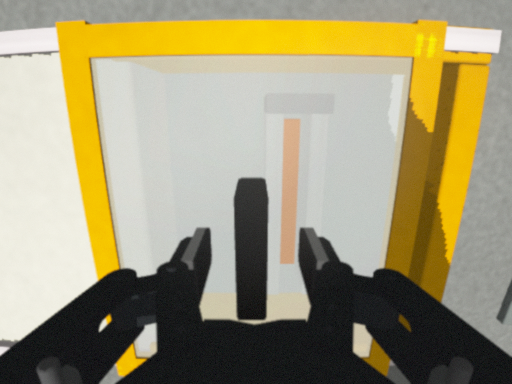

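The fin at (251,250) sits centred between the fingers. I'll make contact slowly, then push open.

```bash
python3 -m pendant '[{"dx":-6,"dy":0,"dz":0,"ax":0,"ay":0,"az":0,"claw":48},{"dx":-11,"dy":0,"dz":0,"ax":0,"ay":0,"az":0,"claw":48},{"dx":-14,"dy":0,"dz":0,"ax":0,"ay":0,"az":0,"claw":48},{"dx":-17,"dy":0,"dz":0,"ax":0,"ay":0,"az":0,"claw":48},{"dx":-20,"dy":0,"dz":0,"ax":0,"ay":0,"az":0,"claw":48},{"dx":-24,"dy":0,"dz":0,"ax":0,"ay":0,"az":0,"claw":48},{"dx":-29,"dy":0,"dz":0,"ax":0,"ay":0,"az":0,"claw":48},{"dx":-36,"dy":0,"dz":0,"ax":0,"ay":0,"az":0,"claw":48},{"dx":-44,"dy":0,"dz":0,"ax":0,"ay":0,"az":0,"claw":48},{"dx":-52,"dy":0,"dz":0,"ax":0,"ay":0,"az":0,"claw":48}]'
python3 -m pendant '[{"dx":-8,"dy":0,"dz":0,"ax":0,"ay":0,"az":0,"claw":48},{"dx":-17,"dy":0,"dz":0,"ax":0,"ay":0,"az":0,"claw":48},{"dx":-26,"dy":0,"dz":0,"ax":0,"ay":0,"az":0,"claw":48},{"dx":-35,"dy":0,"dz":0,"ax":0,"ay":0,"az":0,"claw":48},{"dx":-44,"dy":0,"dz":0,"ax":0,"ay":0,"az":0,"claw":48},{"dx":-53,"dy":0,"dz":0,"ax":0,"ay":0,"az":0,"claw":48},{"dx":-61,"dy":0,"dz":0,"ax":0,"ay":0,"az":0,"claw":48},{"dx":-69,"dy":0,"dz":0,"ax":0,"ay":0,"az":0,"claw":48},{"dx":-76,"dy":0,"dz":0,"ax":0,"ay":0,"az":0,"claw":48},{"dx":-80,"dy":0,"dz":0,"ax":0,"ay":0,"az":0,"claw":48}]'
python3 -c "
from h import *
f=eyes.grab_frame('wrist');cv2.imwrite('pics/e_wrist.png',f['image']);pickle.dump(f,open('e_wrist.pkl','wb'))
f=eyes.grab_frame('scene');crop(f,200,80,370,260,4,'e_scene.png');pickle.dump(f,open('e_scene.pkl','wb'))"
```

```text
clock: 3.55
position: [0.5209, 0.1556, 0.1237]
tool_rot: [-3.141, -0.001, -1.414]
force: [1.2, -4.4, 4.5]
grip_width: 0.0481
clock: 4.38
position: [0.5082, 0.2355, 0.1236]
tool_rot: [-3.141, 0.0, -1.413]
force: [1.6, -4.4, 3.2]
grip_width: 0.0481
```

View pics/e_wrist.png

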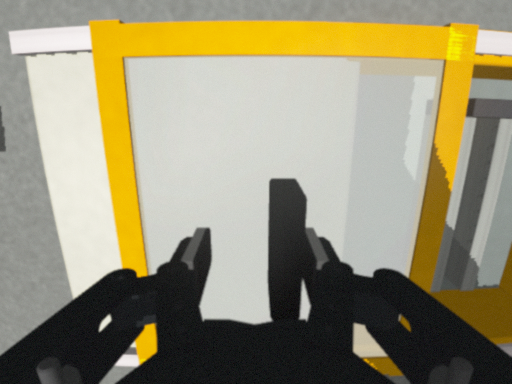

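View pics/e_scene.png

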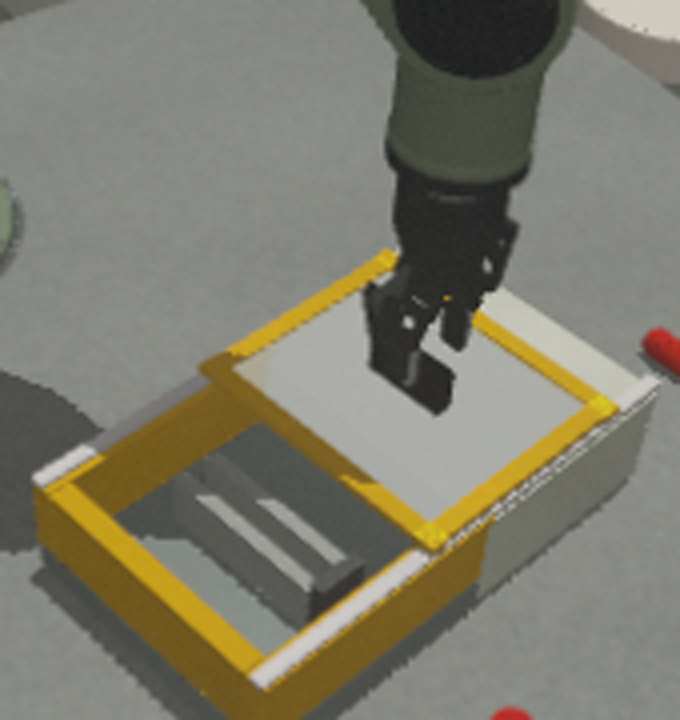

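The right pad pushes the fin and the guard is at about 0.148. About 32 mm remain to the stop.

```bash
python3 -m pendant '[{"dx":-5,"dy":0,"dz":0,"ax":0,"ay":0,"az":0,"claw":48},{"dx":-10,"dy":0,"dz":0,"ax":0,"ay":0,"az":0,"claw":48},{"dx":-15,"dy":0,"dz":0,"ax":0,"ay":0,"az":0,"claw":48},{"dx":-20,"dy":0,"dz":0,"ax":0,"ay":0,"az":0,"claw":48},{"dx":-23,"dy":0,"dz":0,"ax":0,"ay":0,"az":0,"claw":48},{"dx":-25,"dy":0,"dz":0,"ax":0,"ay":0,"az":0,"claw":48},{"dx":-26,"dy":0,"dz":0,"ax":0,"ay":0,"az":0,"claw":48}]'
python3 -m pendant '[{"dx":-1,"dy":0,"dz":0,"ax":0,"ay":0,"az":0,"claw":48},{"dx":-2,"dy":0,"dz":0,"ax":0,"ay":0,"az":0,"claw":48},{"dx":-3,"dy":0,"dz":0,"ax":0,"ay":0,"az":0,"claw":48}]'
python3 -c "
from h import *
f=eyes.grab_frame('wrist');cv2.imwrite('pics/f_wrist.png',f['image']);pickle.dump(f,open('f_wrist.pkl','wb'))
f=eyes.grab_frame('scene');crop(f,200,80,370,260,4,'f_scene.png');pickle.dump(f,open('f_scene.pkl','wb'))"
```

```text
clock: 5.07
position: [0.5039, 0.2606, 0.1234]
tool_rot: [3.141, -0.0, -1.413]
force: [0.2, -2.3, -1.6]
grip_width: 0.0483
clock: 5.32
position: [0.5036, 0.2631, 0.1234]
tool_rot: [3.141, -0.0, -1.414]
force: [0.1, -4.7, -2.1]
grip_width: 0.0478
```

View pics/f_scene.png

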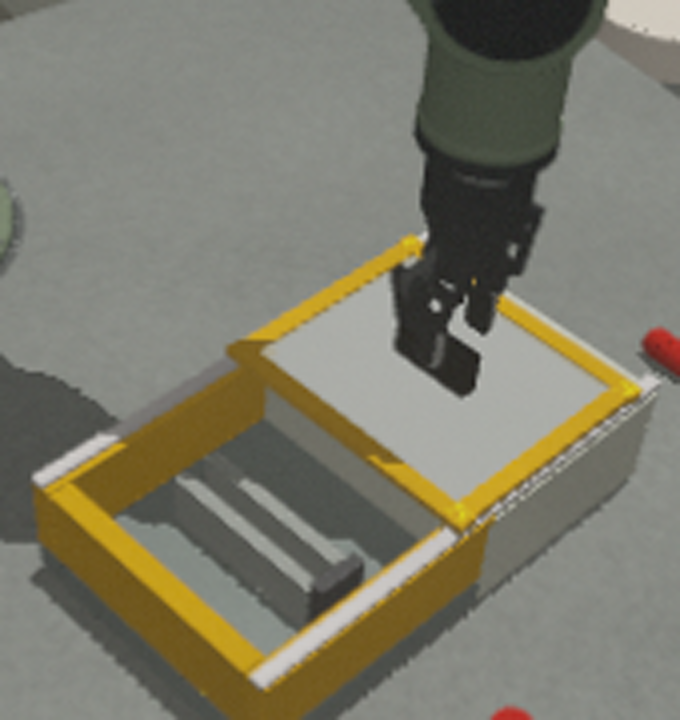

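```bash
python3 -m pendant '[{"dx":-1.5,"dy":0,"dz":0,"ax":0,"ay":0,"az":0,"claw":48},{"dx":-3,"dy":0,"dz":0,"ax":0,"ay":0,"az":0,"claw":48},{"dx":-4,"dy":0,"dz":0,"ax":0,"ay":0,"az":0,"claw":48}]'
python3 -c "
from h import *
u=lambda a,o,s:np.array(a,float)/s+o
f=eyes.grab_frame('scene');crop(f,200,80,370,260,4,'g_scene.png');pickle.dump(f,open('g_scene.pkl','wb'))
f=pickle.load(open('f_scene.pkl','rb'))
print(plane(f,u([[230,348],[460,531],[642,387]],[200,80],4),.109))
print(plane(f,u([[188,477],[300,566+10]],[200,80],4),.075))
"
```

```text
clock: 5.67
position: [0.5029, 0.2674, 0.1235]
tool_rot: [3.141, 0.0, -1.413]
force: [-0.9, -4.0, -3.2]
grip_width: 0.048
[[0.4043585  0.1336471  0.109     ]
 [0.63684822 0.16649225 0.109     ]
 [0.60186896 0.36929286 0.109     ]]
[[0.47121474 0.05404215 0.075     ]
 [0.58903816 0.07000847 0.075     ]]
```

```bash
python3 -m pendant '[{"dx":-1,"dy":0,"dz":0,"ax":0,"ay":0,"az":0,"claw":48},{"dx":-2,"dy":0,"dz":0,"ax":0,"ay":0,"az":0,"claw":48},{"dx":-3,"dy":0,"dz":0,"ax":0,"ay":0,"az":0,"claw":48},{"dx":-3,"dy":0,"dz":0,"ax":0,"ay":0,"az":0,"claw":48}]'
```

```text
clock: 6.05
position: [0.5027, 0.2694, 0.1235]
tool_rot: [3.141, -0.001, -1.414]
force: [-1.8, -9.2, -1.0]
grip_width: 0.048
```

The force rose to 9 N with the travel blocked, so the guard is at its stop. I'll retreat and hover over the well to measure the rails and fence.

```bash
python3 -m pendant '[{"dx":12,"dy":0,"dz":0,"ax":0,"ay":0,"az":0,"claw":48},{"dx":16,"dy":0,"dz":-30,"ax":0,"ay":0,"az":0,"claw":60},{"dx":16,"dy":0,"dz":-65,"ax":0,"ay":0,"az":0,"claw":85},{"dx":40,"dy":0,"dz":-100,"ax":0,"ay":0,"az":0,"claw":85},{"dx":75,"dy":0,"dz":-120,"ax":0,"ay":0,"az":0,"claw":85},{"dx":110,"dy":0,"dz":-140,"ax":0,"ay":0,"az":0,"claw":85},{"dx":145,"dy":0,"dz":-160,"ax":0,"ay":0,"az":0,"claw":85},{"dx":190,"dy":0,"dz":-165,"ax":0,"ay":0,"az":0,"claw":85},{"dx":190,"dy":0,"dz":-165,"ax":0,"ay":0,"az":0,"claw":85},{"dx":190,"dy":0,"dz":-165,"ax":0,"ay":0,"az":0,"claw":85}]'
python3 -c "
from h import *
f=eyes.grab_frame('wrist');cv2.imwrite('pics/h_wrist.png',f['image']);pickle.dump(f,open('h_wrist.pkl','wb'))
f=eyes.grab_frame('scene');pickle.dump(f,open('h_scene.pkl','wb'));cv2.imwrite('pics/h_scene.png',f['image'])
s=observe();print(s['qpos'],s['qd'],s['position'])"
```

```text
clock: 6.88
position: [0.5333, 0.0796, 0.2893]
tool_rot: [-3.139, -0.0, -1.418]
force: [0.7, 0.7, -0.4]
grip_width: 0.0852
[-0.02256574  0.33752285 -0.31392654  1.746266    0.11596658  1.07491118
 -1.78853425] [-0.0247996   0.00782467 -0.00939664  0.00323214  0.00098928  0.00470579
 -0.00456601] [0.53247455 0.0829132  0.28865997]
```

View pics/h_wrist.png

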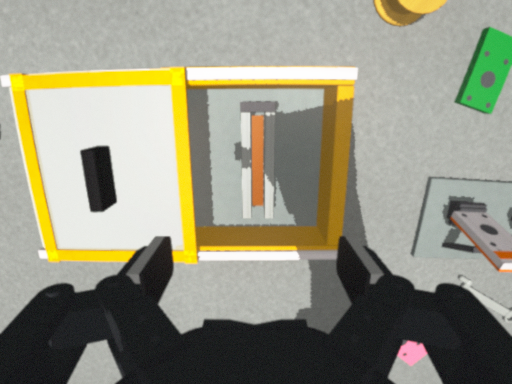

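View pics/h_scene.png

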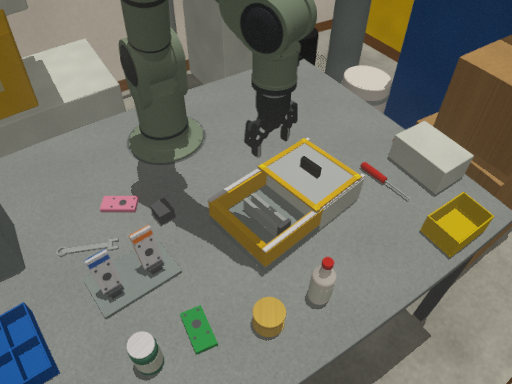

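The guard is open, the rails show at x≈247 and 270 from y≈111 to 219, and the dark fence is at (259,105). Enlarging for measurement.

```bash
python3 -c "
from h import *
f=pickle.load(open('h_wrist.pkl','rb'));crop(f,210,80,310,240,4.5*.8,'h_rails.png')"
```

```text
(no output)
```

View pics/h_rails.png

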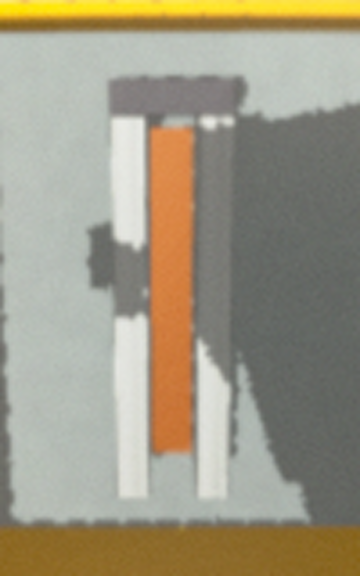

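Run:
```python
from h import *
f=pickle.load(open('h_wrist.pkl','rb'))
u=lambda a:np.array(a,float)/3.6+[210,80]
n=plane(f,u([[118,498],[228,497]]),.075)   # near rail ends outer
fr=plane(f,u([[112,116],[235,116]]),.086)  # fence near top edge (approx rail width ref)
fl=plane(f,u([[111,117],[235,117]]),.075)
print(n,n.mean(0));print(fr,fr.mean(0));print(fl)
for far in(fr.mean(0),):
    d=far-n.mean(0);print(np.linalg.norm(d[:2]),np.degrees(np.arctan2(d[1],d[0])))
s=observe()
# track/guard refs
print(plane(f,[[358,67],[4,75]],.102), plane(f,[[339,259],[40,258]],.102))
# fin
print('origin guess check', proj(f,[[.533,.0765,.075]]))
# joint model data
print(s['qpos'],s['position'])
# rack/orange plate
```

```text
[[0.45934833 0.0829291  0.075     ]
 [0.4660513  0.04205115 0.075     ]] [0.46269982 0.06249013 0.075     ]
[[0.59694348 0.10411986 0.086     ]
 [0.60313442 0.06406043 0.086     ]] [0.60003895 0.08409015 0.086     ]
[[0.59636572 0.10489224 0.075     ]
 [0.60280654 0.06321094 0.075     ]]
0.13902733200301526 8.937980940403895
[[ 0.66563004 -0.01661849  0.102     ]
 [ 0.60194361  0.38271191  0.102     ]] [[ 0.43219365 -0.0503383   0.102     ]
 [ 0.36826244  0.35040281  0.102     ]]
origin guess check [[255.80637688 166.20361768]]
[-0.02256574  0.33752285 -0.31392654  1.746266    0.11596658  1.07491118
 -1.78853425] [0.53247455 0.0829132  0.28865997]
```

Marker origin is about (0.532, 0.0755), yaw 8.95°. The blue plate is the rack plate with the blue stripe at (98,260), bore at (107,276). The orange rack plate at (145,233) and the flat pink and green pieces are not it; enlarged crop b_rack already showed the blue stripe and face edge. Now for the pre-grasp.

Run:
```python
from h import *
yr=np.radians(5.8);C=np.array([.5101,-.3793,.093]);R=frame(yr,np.radians(-30));z=R[:,2]
go(C+z*(.019-.16),R)
print(C+z*(.019-.16))
```

```text
dx 457.0 dy 24.2 dz 73.2 | ax -30.05 ay -0.80 az 3.15
[ 0.58023909 -0.37217553  0.21510958]
```

```bash
python3 -m pendant '[{"dx":457,"dy":24,"dz":40,"ax":-30,"ay":-1,"az":3,"claw":85},{"dx":457,"dy":24,"dz":40,"ax":-30,"ay":-1,"az":3,"claw":85},{"dx":457,"dy":24,"dz":40,"ax":-30,"ay":-1,"az":3,"claw":85},{"dx":457,"dy":24,"dz":40,"ax":-30,"ay":-1,"az":3,"claw":85},{"dx":457,"dy":24,"dz":40,"ax":-30,"ay":-1,"az":3,"claw":85},{"dx":457,"dy":24,"dz":40,"ax":-30,"ay":-1,"az":3,"claw":85},{"dx":457,"dy":24,"dz":40,"ax":-30,"ay":-1,"az":3,"claw":85},{"dx":457,"dy":24,"dz":40,"ax":-30,"ay":-1,"az":3,"claw":85},{"dx":457,"dy":24,"dz":73,"ax":-30,"ay":-1,"az":3,"claw":85},{"dx":457,"dy":24,"dz":73,"ax":-30,"ay":-1,"az":3,"claw":85}]'
python3 - <<'E'
from h import *
yr=np.radians(5.8);C=np.array([.5101,-.3793,.093]);R=frame(yr,np.radians(-30));z=R[:,2]
go(C+z*(.019-.16),R)
print(observe()['qpos'])
E
```

```text
clock: 7.82
position: [0.5764, -0.3264, 0.2313]
tool_rot: [2.619, 0.004, -1.466]
force: [0.6, 0.7, 0.2]
grip_width: 0.0851
dx 45.9 dy -7.2 dz 14.4 | ax -0.06 ay 0.06 az 0.30
[ 0.37644195  0.87085977 -0.11550928  1.05107183  0.2767147   1.71491586
 -1.21390187]
```

```bash
python3 -m pendant '[{"dx":46,"dy":-5,"dz":10,"ax":0,"ay":0,"az":0,"claw":85},{"dx":46,"dy":-5,"dz":10,"ax":0,"ay":0,"az":0,"claw":85},{"dx":46,"dy":-5,"dz":10,"ax":0,"ay":0,"az":0,"claw":85},{"dx":46,"dy":-5,"dz":10,"ax":0,"ay":0,"az":0,"claw":85}]'
python3 - <<'E'
from h import *
f=eyes.grab_frame('wrist');cv2.imwrite('pics/i_wrist.png',f['image']);pickle.dump(f,open('i_wrist.pkl','wb'))
crop(f,130,0,350,250,2.4,'i_crop.png')
print(observe()['qpos'],observe()['qd'],observe()['position'])
E
```

```text
clock: 8.15
position: [0.58, -0.3705, 0.2195]
tool_rot: [2.618, 0.005, -1.467]
force: [0.4, 0.7, -0.1]
grip_width: 0.0855
[ 0.4160277   0.92445535 -0.10275321  0.96961358  0.29619177  1.73194254
 -1.15502015] [-0.01006852 -0.01768739 -0.00083044  0.00348361  0.00061867  0.00109753
  0.00036506] [ 0.5802925  -0.36987558  0.22018111]
```

View pics/i_wrist.png

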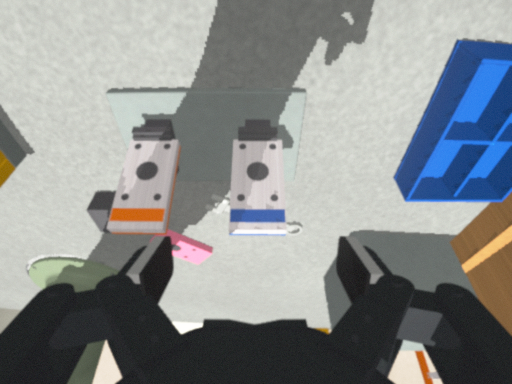

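View pics/i_crop.png

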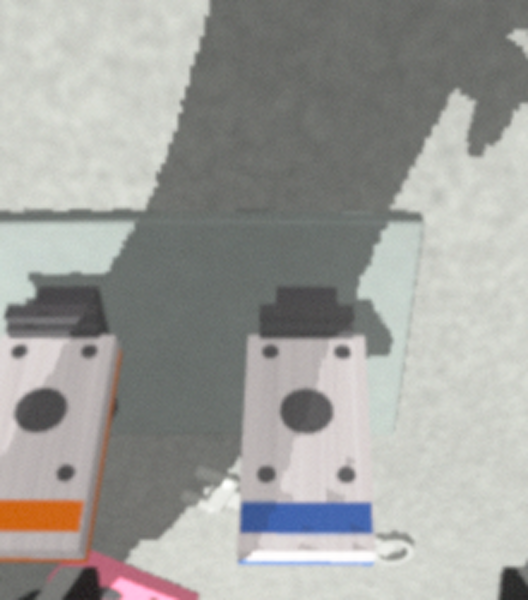

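The blue-striped plate is in the right-hand berth of this view: stripe (257,215), bore (258,171), orange neighbour at bore (147,170). This confirms it. Refining the grasp from this view.

Run:
```python
from h import *
f=pickle.load(open('i_wrist.pkl','rb'))
b=plane(f,[[257.9,171.3],[147,170.5]],.0948);print("bores",b); d=b[1]-b[0];print(np.degrees(np.arctan2(-d[0],d[1])),np.linalg.norm(d))
e=plane(f,np.array([[239,551],[373,551]])/2.4+[130,0],.148);print(e,e.mean(0))
yr=np.radians(5.8)
Cb=b[0]-.007*np.array([np.cos(np.radians(15))*np.cos(yr),np.cos(np.radians(15))*np.sin(yr),np.sin(np.radians(15))]);print("C",Cb)
R=frame(yr,np.radians(-30));z=R[:,2]
C=np.array([Cb[0],Cb[1],.093]);go(C+z*(.019),R)
```

```text
bores [[ 0.51938964 -0.3810731   0.0948    ]
 [ 0.50836933 -0.26783851  0.0948    ]]
5.558679813114202 0.11376959729044459
[[ 0.48987236 -0.35697966  0.148     ]
 [ 0.49579194 -0.41005439  0.148     ]] [ 0.49283215 -0.38351703  0.148     ]
C [ 0.51266277 -0.38175639  0.09298827]
dx 5.3 dy -4.2 dz 163.4 | ax -0.01 ay 0.12 az 0.31
```

Run:
```python
from h import *
f=pickle.load(open('i_wrist.pkl','rb'));g=pickle.load(open('a_scene.pkl','rb'))
u=lambda a:(np.array(a,float)/4.5+[60,190])
v=lambda a:(np.array(a,float)/2.4+[130,0])
pts={"bore":([212,389],[307,411]),"hUL":([162,367],[346,474]),"hUR":([217,333],[266,474]),"hLL":([207,446],[342,352]),"hLR":([261,414],[271,352])}
# scene-left = -y ; wrist-left = +y
for k,(a,b) in pts.items():
    P=tri([(g,u(a)),(f,v(b))]);print(k,P.round(4),"res",(proj(g,P)[0]-u(a)).round(1),(proj(f,P)[0]-v(b)).round(1))
```

```text
bore [ 0.514  -0.3802  0.0898] res [-0.4  0.5] [-1.4  0.5]
hUL [ 0.5079 -0.3976  0.1194] res [-0.3  0.3] [-0.9  0.4]
hUR [ 0.4974 -0.3648  0.1126] res [-0.4  0.2] [-1.1 -0. ]
hLL [ 0.5335 -0.3945  0.0712] res [-0.   0.3] [-0.4  0.5]
hLR [ 0.5244 -0.3628  0.0633] res [-0.5  0.4] [-1.5  0.1]
```

```bash
python3 -m pendant '[{"dx":3.5,"dy":-2,"dz":35,"ax":0,"ay":0,"az":0.3,"claw":85},{"dx":3.5,"dy":-2,"dz":70,"ax":0,"ay":0,"az":0.3,"claw":85},{"dx":3.5,"dy":-2,"dz":100,"ax":0,"ay":0,"az":0.3,"claw":85},{"dx":3.5,"dy":-2,"dz":120,"ax":0,"ay":0,"az":0.3,"claw":85},{"dx":3.5,"dy":-2,"dz":137,"ax":0,"ay":0,"az":0.3,"claw":85},{"dx":3.5,"dy":-2,"dz":150,"ax":0,"ay":0,"az":0.3,"claw":85},{"dx":3.5,"dy":-2,"dz":160,"ax":0,"ay":0,"az":0.3,"claw":85},{"dx":3.5,"dy":-2,"dz":165,"ax":0,"ay":0,"az":0.3,"claw":85},{"dx":3.5,"dy":-2,"dz":165,"ax":0,"ay":0,"az":0.3,"claw":85}]'
python3 - <<'E'
from h import *
f=eyes.grab_frame('wrist');cv2.imwrite('pics/j_wrist.png',f['image'])
f=eyes.grab_frame('side');crop(f,240,80,340,180,5,'j_side.png')
f=eyes.grab_frame('scene');crop(f,40,170,200,320,4,'j_scene.png')
print(observe()['position'],observe()['qpos'])
E
```

```text
clock: 8.95
position: [0.4994, -0.3822, 0.0765]
tool_rot: [2.617, 0.001, -1.472]
force: [0.2, 1.1, 0.2]
grip_width: 0.0851
[ 0.50024566 -0.38277251  0.07748358] [ 0.48314229  0.9488232  -0.1043262   1.30652037  0.33320329  1.3746691
 -1.21637593]
```

View pics/j_wrist.png

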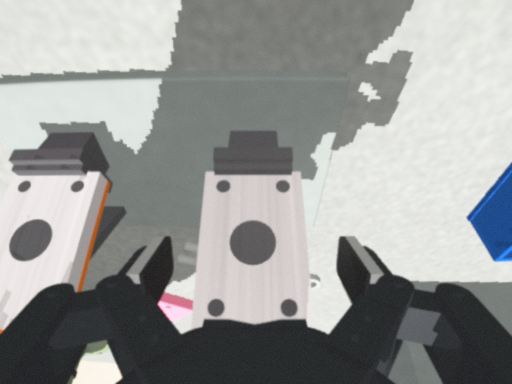

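View pics/j_scene.png

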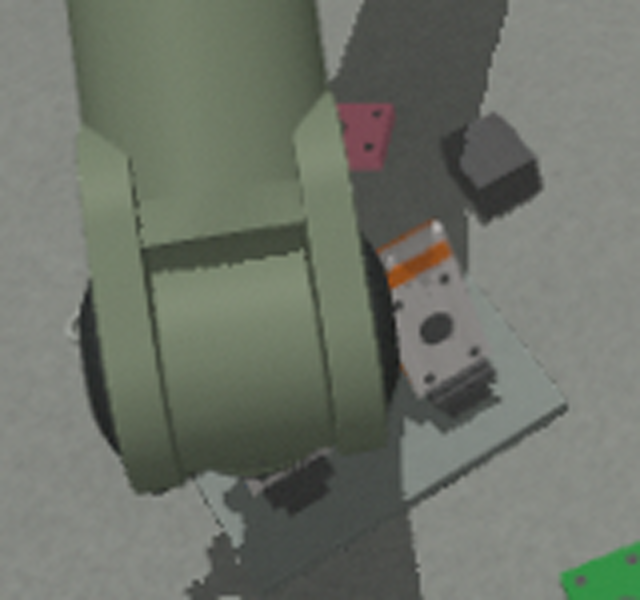

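The plate, bore at (253,242), is centred between the fingers. Closing.

```bash
python3 -m pendant '[{"dx":0,"dy":0,"dz":0,"ax":0,"ay":0,"az":0,"claw":62},{"dx":0,"dy":0,"dz":0,"ax":0,"ay":0,"az":0,"claw":57},{"dx":0,"dy":0,"dz":0,"ax":0,"ay":0,"az":0,"claw":50},{"dx":0,"dy":0,"dz":0,"ax":0,"ay":0,"az":0,"claw":45},{"dx":0,"dy":0,"dz":0,"ax":0,"ay":0,"az":0,"claw":45},{"dx":0,"dy":0,"dz":0,"ax":0,"ay":0,"az":0,"claw":45}]' 60
python3 - <<'E'
from h import *
f=eyes.grab_frame('wrist');cv2.imwrite('pics/k_wrist.png',f['image'])
print(observe()['position'],Rt(observe()))
E
```

```text
clock: 9.6
position: [0.5, -0.3828, 0.0775]
tool_rot: [2.619, 0.0, -1.472]
force: [1.6, 2.2, 7.5]
grip_width: 0.0546
[ 0.50004256 -0.38276022  0.07748019] [[ 9.84263741e-02 -8.62246217e-01 -4.96833684e-01]
 [-9.95144210e-01 -8.55325890e-02 -4.87050007e-02]
 [-4.99768682e-04  4.99215021e-01 -8.66477993e-01]]
```

View pics/k_wrist.png

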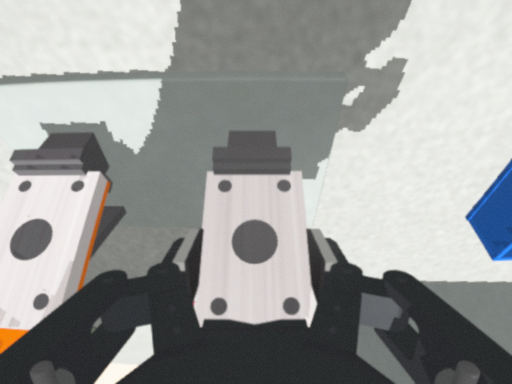

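It stopped at 54.6 mm, so the plate is gripped. Lifting straight up.

```bash
python3 -m pendant '[{"dx":0,"dy":5,"dz":-8.7,"ax":0,"ay":0,"az":0,"claw":45},{"dx":0,"dy":12,"dz":-21,"ax":0,"ay":0,"az":0,"claw":45},{"dx":0,"dy":25,"dz":-43,"ax":0,"ay":0,"az":0,"claw":45},{"dx":0,"dy":40,"dz":-69,"ax":0,"ay":0,"az":0,"claw":45},{"dx":0,"dy":55,"dz":-95,"ax":0,"ay":0,"az":0,"claw":45},{"dx":0,"dy":70,"dz":-121,"ax":0,"ay":0,"az":0,"claw":45},{"dx":0,"dy":85,"dz":-147,"ax":0,"ay":0,"az":0,"claw":45},{"dx":0,"dy":90,"dz":-156,"ax":0,"ay":0,"az":0,"claw":45},{"dx":0,"dy":90,"dz":-156,"ax":0,"ay":0,"az":0,"claw":45}]'
python3 - <<'E'
from h import *
f=eyes.grab_frame('wrist');cv2.imwrite('pics/l_wrist.png',f['image'])
ym=np.radians(8.95);O=np.array([.5322,.0755,0]);M=np.array([[np.cos(ym),-np.sin(ym),0],[np.sin(ym),np.cos(ym),0],[0,0,1]])
R=frame(ym,np.radians(45));z=R[:,2]
print(observe()['position'])
for h in(.26,.20): go(O+M@[-.005,0,h]+.019*z,R)
E
```

```text
clock: 10.4
position: [0.5002, -0.3836, 0.2604]
tool_rot: [2.622, -0.002, -1.473]
force: [0.0, -0.3, -2.8]
grip_width: 0.0547
[ 0.49963869 -0.38327584  0.2579615 ]
dx -453.9 dy -79.9 dz -33.1 | ax 74.89 ay -0.50 az -3.54
dx -453.9 dy -109.9 dz 18.9 | ax 74.89 ay -0.50 az -3.54
```

View pics/l_wrist.png

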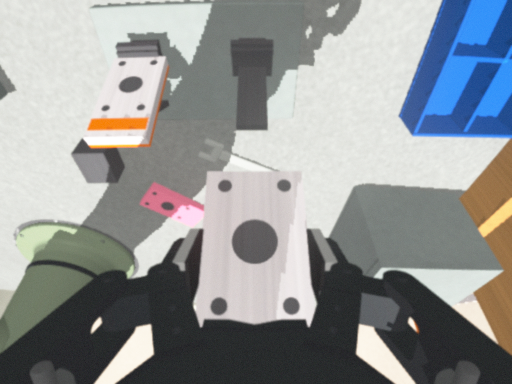

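The blue plate is held and the rack berth is empty. Carrying it to the well while turning 75°.

```bash
python3 -m pendant '[{"dx":-454,"dy":-80,"dz":-33,"ax":75,"ay":-0.5,"az":-3.5,"claw":45},{"dx":-454,"dy":-80,"dz":-33,"ax":75,"ay":-0.5,"az":-3.5,"claw":45},{"dx":-454,"dy":-80,"dz":-33,"ax":75,"ay":-0.5,"az":-3.5,"claw":45},{"dx":-454,"dy":-80,"dz":-33,"ax":75,"ay":-0.5,"az":-3.5,"claw":45},{"dx":-454,"dy":-80,"dz":-33,"ax":75,"ay":-0.5,"az":-3.5,"claw":45},{"dx":-454,"dy":-80,"dz":-33,"ax":75,"ay":-0.5,"az":-3.5,"claw":45},{"dx":-454,"dy":-80,"dz":-33,"ax":75,"ay":-0.5,"az":-3.5,"claw":45},{"dx":-454,"dy":-80,"dz":-33,"ax":75,"ay":-0.5,"az":-3.5,"claw":45},{"dx":-454,"dy":-80,"dz":-33,"ax":75,"ay":-0.5,"az":-3.5,"claw":45},{"dx":-454,"dy":-80,"dz":-33,"ax":75,"ay":-0.5,"az":-3.5,"claw":45}]'
cat >> h.py <<'E'
ym=np.radians(8.95);O=np.array([.5322,.0755,0]);M=np.array([[np.cos(ym),-np.sin(ym),0],[np.sin(ym),np.cos(ym),0],[0,0,1]])
def mk(p,al,s=None):
    R=frame(ym,np.radians(al)); go(O+M@np.array(p)+.019*R[:,2],R,s)
E
python3 -c "
from h import *
print(observe()['qpos']);mk([-.005,0,.26],45)"
```

```text
clock: 11.28
position: [0.528, -0.0407, 0.2436]
tool_rot: [-2.627, -0.019, -1.44]
force: [0.3, -1.5, -2.7]
grip_width: 0.0542
[ 0.48658714  0.19663947 -0.55414193  2.22634638  0.29991478  0.24243265
 -1.73997447]
dx -114.8 dy -26.6 dz 9.2 | ax 15.56 ay -1.76 az -0.51
```

```bash
python3 -m pendant '[{"dx":-115,"dy":-26,"dz":9,"ax":15.5,"ay":-1.8,"az":-0.5,"claw":45},{"dx":-115,"dy":-26,"dz":9,"ax":15.5,"ay":-1.8,"az":-0.5,"claw":45},{"dx":-115,"dy":-26,"dz":9,"ax":15.5,"ay":-1.8,"az":-0.5,"claw":45},{"dx":-115,"dy":-26,"dz":9,"ax":15.5,"ay":-1.8,"az":-0.5,"claw":45},{"dx":-115,"dy":-26,"dz":9,"ax":15.5,"ay":-1.8,"az":-0.5,"claw":45},{"dx":-115,"dy":-26,"dz":9,"ax":15.5,"ay":-1.8,"az":-0.5,"claw":45}]'
python3 -c "
from h import *
print(observe()['qpos']);mk([-.005,0,.26],45)
f=eyes.grab_frame('scene');cv2.imwrite('pics/m_scene.png',f['image'])
f=eyes.grab_frame('wrist');cv2.imwrite('pics/m_wrist.png',f['image'])"
```

```text
clock: 11.78
position: [0.544, 0.0429, 0.3085]
tool_rot: [-2.423, 0.005, -1.408]
force: [0.3, -0.8, -3.0]
grip_width: 0.0547
[ 0.77572043  0.12548626 -1.02536734  2.26057328  0.96115453  0.16057336
 -2.52063369]
dx -33.8 dy 39.3 dz 48.1 | ax 3.85 ay 0.48 az 0.10
```

View pics/m_scene.png

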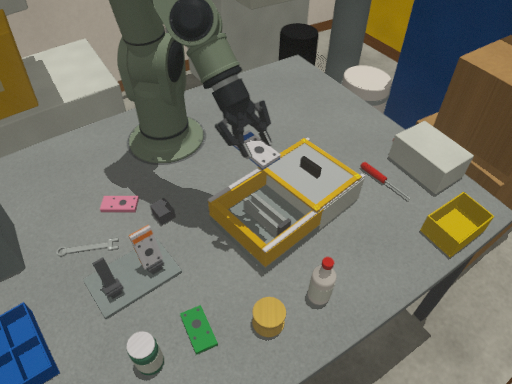

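View pics/m_wrist.png

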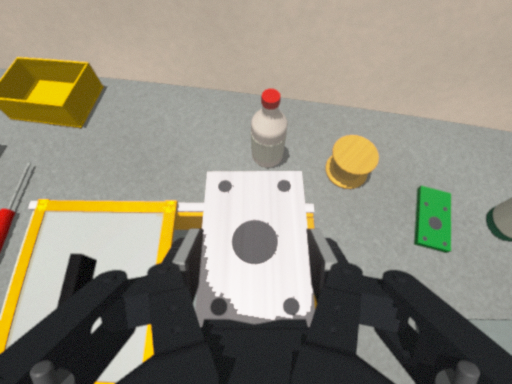

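The plate is held, but the arm is at joint limits (q6 0.16, q7 -2.52). I'll fit a simple kinematic model to the logged poses, so I can see what tilt is reachable at the seat.

```bash
cat > kin.py <<'E'
import numpy as np
from scipy.spatial.transform import Rotation as Ro
from scipy.optimize import least_squares
import itertools
D=[([1.1337963,.5220456,-.03632691,1.60002017,.02118109,1.02107385,-.11280642],[.223991,-.58311685,.23070169],[3.1415259,.00116,-1.20402]),
([-.02256574,.33752285,-.31392654,1.746266,.11596658,1.07491118,-1.78853425],[.53247455,.0829132,.28865997],[-3.139,0,-1.418]),
([.4160277,.92445535,-.10275321,.96961358,.29619177,1.73194254,-1.15502015],[.5802925,-.36987558,.22018111],[2.618,.005,-1.467]),
([.48314229,.9488232,-.1043262,1.30652037,.33320329,1.3746691,-1.21637593],[.50024566,-.38277251,.07748358],[2.617,.001,-1.472]),
([.49036011,.18353179,-.17258407,2.01563112,.03892664,.94516191,-1.11577781],[.3895,-.2005,.2658],[-3.141,0,-1.414]),
([.77572043,.12548626,-1.02536734,2.26057328,.96115453,.16057336,-2.52063369],[.544,.0429,.3085],[-2.423,.005,-1.408]),
([.48658714,.19663947,-.55414193,2.22634638,.29991478,.24243265,-1.73997447],[.528,-.0407,.2436],[-2.627,-.019,-1.44])]
def fk(q,p,s):
    h,a1,L1,a2,L2,a3,L3,o7=p
    R=Ro.from_euler;T=np.array([0,0,h]);A=R('z',s[0]*q[0])
    A=A*R('y',q[1]);T0=T+R('z',s[0]*q[0]).apply([a1,0,0]);
    A=A*R('z',s[1]*q[2]);T0=T0+A.apply([0,0,L1])+A.apply([a2,0,0])
    A=A*R('y',q[3])*R('z',s[2]*q[4]);T0=T0+A.apply([0,0,L2])
    A=A*R('y',q[5]);T0=T0+A.apply([a3,0,0])
    A=A*R('z',s[3]*q[6]+o7)
    return T0+A.apply([0,0,L3]),A
def res(p,s):
    r=[]
    for q,x,e in D:
        t,A=fk(q,p,s);r+=list(t-x)+list(.3*(A*Ro.from_euler('xyz',e).inv()).as_rotvec())
    return np.array(r)
if __name__=="__main__":
    best=[]
    for s in itertools.product([-1],[1,-1],[1,-1],[1,-1]):
        for o in(0,1.57,3.14,-1.57):
            o_=least_squares(res,[.35,0,.4,0,.4,0,.25,o],args=(s,));best.append((o_.cost,s,o_.x.round(4)))
    best.sort(key=lambda b:b[0])
    for b in best[:4]:print(b)
    print(res(best[0][2],best[0][1]).reshape(-1,6).round(3))
E
python3 kin.py
```

```text
(np.float64(0.004643718164777949), (-1, -1, -1, -1), array([ 0.2736,  0.0849,  0.5899, -0.0975,  0.3572, -0.0291,  0.4182,
        3.1424]))
(np.float64(0.004643718164777952), (-1, -1, -1, -1), array([ 0.2736,  0.0849,  0.5899, -0.0975,  0.3572, -0.0291,  0.4182,
       -3.1408]))
(np.float64(0.004643718164777955), (-1, -1, -1, -1), array([ 0.2736,  0.0849,  0.5899, -0.0975,  0.3572, -0.0291,  0.4182,
        3.1424]))
(np.float64(0.004643718164777962), (-1, -1, -1, -1), array([ 0.2736,  0.0849,  0.5899, -0.0975,  0.3572, -0.0291,  0.4182,
       -3.1408]))
[[ 0.051  0.019 -0.002  0.     0.    -0.   ]
 [-0.019  0.018 -0.016  0.     0.001  0.001]
 [ 0.008  0.021 -0.002 -0.    -0.     0.   ]
 [ 0.022  0.013  0.018 -0.    -0.001 -0.   ]
 [-0.006  0.046 -0.022 -0.     0.    -0.   ]
 [ 0.001 -0.018  0.01   0.     0.    -0.   ]
 [ 0.023  0.009  0.014  0.     0.    -0.   ]]
```

```bash
cat > kin2.py <<'E'
from kin import *
D.append(([-0.02299117,0.33629185,-0.35582955,1.7618479,0.13069421,1.06734718,-1.83398178],[.524,.0994,.285],[3.141,.001,-1.41]))
def As(q):
    R=Ro.from_euler;A=[R('z',-q[0])];
    for ax,v in(('y',q[1]),('z',-q[2]),('y',q[3]),('z',-q[4]),('y',q[5]),('z',-q[6]+np.pi)):A.append(A[-1]*R(ax,v))
    return [a.as_matrix() for a in A]
def row(q):
    A=As(q);c=[np.array([[0],[0],[1.]])]
    c+=[A[0][:,:2],A[1][:,:2],A[2],A[3][:,:2],A[4],A[5][:,:2],A[6][:,2:]]
    return np.hstack(c)
B=np.vstack([row(q) for q,_,_ in D]);y=np.concatenate([x for _,x,_ in D])
lam=3e-3
n=B.shape[1];reg=np.eye(n)*lam
V=np.linalg.solve(B.T@B+reg.T@reg,B.T@y)
def fkq(q): return row(q)@V,As(q)[6]
if __name__=="__main__":
    print(V.round(3));print((B@V-y).reshape(-1,3).round(4))
E
python3 kin2.py
```

```text
[ 0.32   0.    -0.011 -0.    -0.011  0.    -0.019  0.53  -0.    -0.019
  0.    -0.     0.421 -0.    -0.     0.328]
[[-0. -0. -0.]
 [ 0.  0. -0.]
 [-0.  0.  0.]
 [ 0. -0.  0.]
 [ 0.  0.  0.]
 [ 0. -0. -0.]
 [-0.  0.  0.]
 [-0. -0. -0.]]
```

The model fits exactly. Now check which placing poses exist within the joint limits.

```bash
cat > ik.py <<'E'
from kin2 import *
lo=np.array([-2.91,-.3,-1.5,.17,-1.26,.16,-2.52]);hi=np.array([2.91,2.13,1.42,2.43,4.41,1.93,2.52])
rng=np.random.default_rng(0)
def ik(p,R,n=25,seeds=()):
    out=[]
    for k in range(n):
        q0=seeds[k] if k<len(seeds) else lo+(hi-lo)*rng.uniform(.05,.95,7)
        f=lambda q:(lambda t:np.r_[(t[0]-p)*5,Ro.from_matrix(t[1].T@R).as_rotvec()])(fkq(q))
        o=least_squares(f,np.clip(q0,lo+.03,hi-.03),bounds=(lo+.02,hi-.02))
        if o.cost<1e-7: out.append(o.x)
    return out
E
python3 - <<'E'
from ik import *
from h import frame,O,M,ym
for flip in(0,1):
  for al in (25,30,35,40,45,50):
    for h in(.085,.2):
      R=frame(ym,np.radians(al))
      if flip:R=Ro.from_euler('z',180,degrees=True).as_matrix()@R
      p=O+M@[.010,0,h]+.019*R[:,2]
      s=ik(p,R)
      print(flip,al,h,len(s), [x.round(2).tolist() for x in s[:2]])
E
```

```text
Still running in the background as job /tmp/bash_jobs.1000/a72137d34c40 (pid 1308). You'll get a notice when it ends.
```

Edit , replacing
```

```
with
```

```

```bash
cat /tmp/bash_jobs.1000/a72137d34c40/stdout; nproc
```

```text
4
```

```bash
kill -- -$(cat /tmp/bash_jobs.1000/a72137d34c40/pid); export OMP_NUM_THREADS=1 OPENBLAS_NUM_THREADS=1; sed -i 's/bounds=(lo+.02,hi-.02))/bounds=(lo+.02,hi-.02),max_nfev=40)/;s/cost<1e-7/cost<1e-6/' ik.py
timeout 500 python3 -u - <<'E'
import time
from ik import *
from h import frame,O,M,ym
q=np.array([.49,.2,-.5,2.2,.3,.3,-1.7]);q2=np.array([.0,.5,0,1.6,0,1.7,1.5])
for flip in(0,1):
  for al in (30,35,40,45):
    for h in(.085,):
      R=frame(ym,np.radians(al))
      if flip:R=Ro.from_euler('z',180,degrees=True).as_matrix()@R; 
      t=time.time();p=O+M@[.010,0,h]+.019*R[:,2]
      s=ik(p,R,6,[q if not flip else q2])
      print(flip,al,h,len(s), [x.round(2).tolist() for x in s[:3]],round(time.time()-t,1))
E
```

```text
0 30 0.085 1 [[-0.11, 0.59, -0.22, 2.32, 2.57, 0.33, 2.05]] 1.3
0 35 0.085 0 [] 1.5
0 40 0.085 1 [[0.38, 0.8, -0.87, 2.4, 2.39, 0.83, 2.44]] 1.1
0 45 0.085 0 [] 1.3
1 30 0.085 1 [[-0.16, 0.88, -0.12, 1.49, 0.04, 1.29, 1.44]] 1.4
1 35 0.085 2 [[0.06, 0.98, -0.51, 1.41, 0.29, 1.46, 1.22], [-0.02, 0.95, -0.37, 1.41, 0.2, 1.43, 1.31]] 1.3
1 40 0.085 2 [[-0.12, 0.99, -0.18, 1.35, 0.07, 1.51, 1.42], [-0.27, 0.99, 0.09, 1.36, -0.1, 1.5, 1.57]] 1.1
1 45 0.085 2 [[-0.09, 1.04, -0.26, 1.27, 0.11, 1.63, 1.37], [0.28, 1.28, -1.09, 1.25, 0.65, 1.87, 0.91]] 1.2
```

Placing with the plate turned end for end (allowed "either way round") and the tool leaning back towards the robot is well within the limits at 40–45°. I'll go through vertical, yaw 180°, then tilt.

```bash
python3 -c "
from h import *
go([.56,.03,.31],frame(ym,0))"
```

```text
dx 18.1 dy -9.6 dz 8.1 | ax -41.25 ay 0.42 az 0.44
```

```bash
python3 -m pendant '[{"dx":18,"dy":-10,"dz":8,"ax":-41,"ay":0.4,"az":0.4,"claw":45},{"dx":18,"dy":-10,"dz":8,"ax":-41,"ay":0.4,"az":0.4,"claw":45},{"dx":18,"dy":-10,"dz":8,"ax":-41,"ay":0.4,"az":0.4,"claw":45},{"dx":18,"dy":-10,"dz":8,"ax":-41,"ay":0.4,"az":0.4,"claw":45},{"dx":18,"dy":-10,"dz":8,"ax":-41,"ay":0.4,"az":0.4,"claw":45},{"dx":18,"dy":-10,"dz":8,"ax":-41,"ay":0.4,"az":0.4,"claw":45},{"dx":18,"dy":-10,"dz":8,"ax":-41,"ay":0.4,"az":0.4,"claw":45},{"dx":18,"dy":-10,"dz":8,"ax":-41,"ay":0.4,"az":0.4,"claw":45}]'
python3 -c "
from h import *
print(observe()['qpos']);go([.56,.03,.31],frame(ym,0))"
```

```text
clock: 12.55
position: [0.561, 0.0295, 0.3068]
tool_rot: [3.131, 0.004, -1.415]
force: [1.2, 1.0, -4.0]
grip_width: 0.0543
[ 0.57073366  0.53665583 -1.07163274  1.62961497  0.48086257  1.27988634
 -2.00277031]
dx -0.7 dy 0.9 dz -3.2 | ax 0.62 ay 0.20 az -0.01
```

```bash
python3 -m pendant '[{"dx":0,"dy":0,"dz":0,"ax":0,"ay":0,"az":-71,"claw":45},{"dx":0,"dy":0,"dz":0,"ax":0,"ay":0,"az":-71,"claw":45},{"dx":0,"dy":0,"dz":0,"ax":0,"ay":0,"az":-71,"claw":45},{"dx":0,"dy":0,"dz":0,"ax":0,"ay":0,"az":-71,"claw":45},{"dx":0,"dy":0,"dz":0,"ax":0,"ay":0,"az":-71,"claw":45},{"dx":0,"dy":0,"dz":0,"ax":0,"ay":0,"az":-71,"claw":45},{"dx":0,"dy":0,"dz":0,"ax":0,"ay":0,"az":-71,"claw":45},{"dx":0,"dy":0,"dz":0,"ax":0,"ay":0,"az":-71,"claw":45},{"dx":0,"dy":0,"dz":0,"ax":0,"ay":0,"az":-71,"claw":45},{"dx":0,"dy":0,"dz":0,"ax":0,"ay":0,"az":-71,"claw":45}]'
python3 -m pendant '[{"dx":0,"dy":0,"dz":0,"ax":0,"ay":0,"az":-71,"claw":45},{"dx":0,"dy":0,"dz":0,"ax":0,"ay":0,"az":-71,"claw":45},{"dx":0,"dy":0,"dz":0,"ax":0,"ay":0,"az":-71,"claw":45},{"dx":0,"dy":0,"dz":0,"ax":0,"ay":0,"az":-71,"claw":45},{"dx":0,"dy":0,"dz":0,"ax":0,"ay":0,"az":-71,"claw":45},{"dx":0,"dy":0,"dz":0,"ax":0,"ay":0,"az":-71,"claw":45},{"dx":0,"dy":0,"dz":0,"ax":0,"ay":0,"az":-71,"claw":45},{"dx":0,"dy":0,"dz":0,"ax":0,"ay":0,"az":-71,"claw":45},{"dx":0,"dy":0,"dz":0,"ax":0,"ay":0,"az":-71,"claw":45},{"dx":0,"dy":0,"dz":0,"ax":0,"ay":0,"az":-71,"claw":45}]'
cat >> h.py <<'E'
def mkf(p,al,s=None):
    R=Ro.from_euler('z',180,degrees=True).as_matrix()@frame(ym,np.radians(al)); go(O+M@np.array(p)+.019*R[:,2],R,s)
def inM(p): return M.T@(np.array(p)-O)
E
python3 -c "
from h import *
print(observe()['qpos']);mkf([0,0,.29],42)"
```

```text
clock: 13.38
position: [0.5601, 0.0297, 0.3083]
tool_rot: [-3.14, -0.003, -0.168]
force: [0.1, 0.1, -2.6]
grip_width: 0.0544
clock: 14.22
position: [0.5601, 0.0298, 0.3083]
tool_rot: [3.139, -0.003, 1.071]
force: [0.2, 0.4, -1.5]
grip_width: 0.0545
[ 0.72416678  0.74210879 -1.4676802   1.63577443  0.7450483   1.45019674
  0.25634075]
dx 18.9 dy -56.5 dz 32.4 | ax 40.63 ay -13.86 az -35.83
```

```bash
python3 -m pendant '[{"dx":19,"dy":-56,"dz":32,"ax":40.6,"ay":-13.9,"az":-35.8,"claw":45},{"dx":19,"dy":-56,"dz":32,"ax":40.6,"ay":-13.9,"az":-35.8,"claw":45},{"dx":19,"dy":-56,"dz":32,"ax":40.6,"ay":-13.9,"az":-35.8,"claw":45},{"dx":19,"dy":-56,"dz":32,"ax":40.6,"ay":-13.9,"az":-35.8,"claw":45},{"dx":19,"dy":-56,"dz":32,"ax":40.6,"ay":-13.9,"az":-35.8,"claw":45},{"dx":19,"dy":-56,"dz":32,"ax":40.6,"ay":-13.9,"az":-35.8,"claw":45},{"dx":19,"dy":-56,"dz":32,"ax":40.6,"ay":-13.9,"az":-35.8,"claw":45},{"dx":19,"dy":-56,"dz":32,"ax":40.6,"ay":-13.9,"az":-35.8,"claw":45},{"dx":19,"dy":-56,"dz":32,"ax":40.6,"ay":-13.9,"az":-35.8,"claw":45},{"dx":19,"dy":-56,"dz":32,"ax":40.6,"ay":-13.9,"az":-35.8,"claw":45}]'
python3 -c "
from h import *
print(observe()['qpos']);mkf([0,0,.29],42)
for n in('scene','side','wrist'):
    f=eyes.grab_frame(n);cv2.imwrite('pics/n_%s.png'%n,f['image'])"
```

```text
clock: 15.05
position: [0.5194, 0.0737, 0.2735]
tool_rot: [-2.412, 0.008, 1.714]
force: [-0.5, 1.4, -4.2]
grip_width: 0.0548
[ 0.179851    0.86522876 -0.79411058  1.24508502  0.28693978  1.92721115
  1.09485266]
dx -0.2 dy -1.5 dz -1.9 | ax 0.22 ay -0.19 az -0.86
```

View pics/n_scene.png

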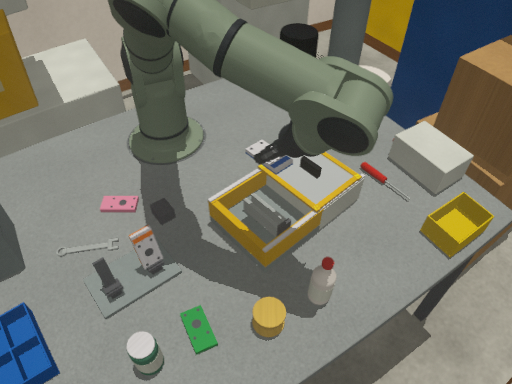

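View pics/n_wrist.png

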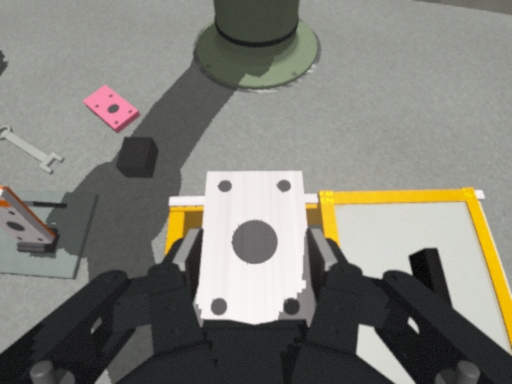

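The plate is held with its bore at (255,241), stripe end now towards the fence and bare face up. Descending over the rails, short of the fence.

```bash
python3 -c "
from h import *
mkf([0,0,.125],42)
f=eyes.grab_frame('wrist');s=observe();R=Rt(s)
bo=np.array([.5158,-.380,.0917]);
Rg=np.array([[ 9.84263741e-02,-8.62246217e-01,-4.96833684e-01],[-9.95144210e-01,-8.55325890e-02,-4.87050007e-02],[-4.99768682e-04,4.99215021e-01,-8.66477993e-01]]);tg=np.array([.50004,-.38276,.07748])
b=Rg.T@(bo-tg);print('bore in tool',b)
print(proj(f,s['position']+R@b))
n=Rg.T@(Ro.from_euler('z',5.8,degrees=True).as_matrix()@np.array([np.cos(np.radians(15)),0,np.sin(np.radians(15))]))
u=Rg.T@(Ro.from_euler('z',5.8,degrees=True).as_matrix()@np.array([-np.sin(np.radians(15)),0,np.cos(np.radians(15))]))
print('n,u tool',n,u)
for e in(-.055,.055):
  print(proj(f,[s['position']+R@(b+u*e+np.array([sx*.028,0,0])) for sx in(-1,1)]))
"
```

```text
dx 1.6 dy 108.6 dz 122.7 | ax 0.41 ay -0.07 az -1.09
bore in tool [-0.00120251 -0.00672623 -0.02028584]
[[255.74572733 246.63106655]]
n,u tool [-0.00268238 -0.70774493 -0.70646296] [ 2.01342085e-04  7.06465104e-01 -7.07747848e-01]
[[206.55733488 153.09405931]
 [304.3996551  152.97562201]]
[[185.51176624 379.88277716]
 [326.69477253 379.75402144]]
```

```bash
python3 -c "
import cv2
im=cv2.imread('pics/n_wrist.png')[150:340,170:340];cv2.imwrite('pics/n_crop.png',cv2.resize(im,None,fx=3,fy=3,interpolation=cv2.INTER_CUBIC))"
```

```text
(no output)
```

View pics/n_crop.png

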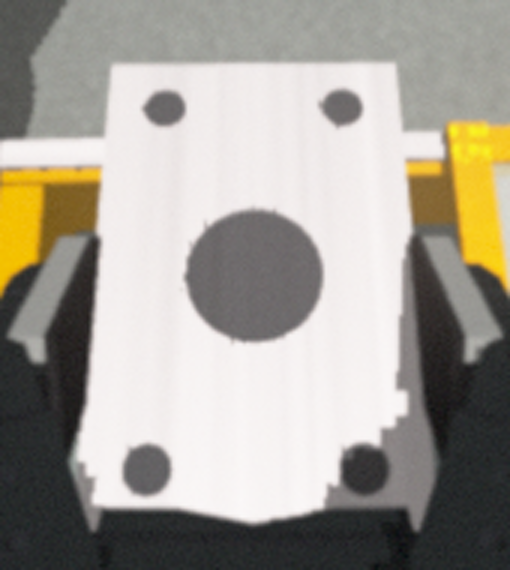

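```bash
cat > pl.py <<'E'
from h import *
from scipy.optimize import least_squares
def fit(f,s,pts):
    """pts: corners of the visible far end L,R; bore; holes UL,UR,LL,LR. plate frame: u (x) image-up end is -u; returns in tool frame"""
    R=Rt(s);t=s["position"]
    def model(v):
        A=Ro.from_rotvec(v[:3]).as_matrix();c=v[3:6];a,b=v[6:8]
        L=np.array([[-.055,-.028,0],[-.055,.028,0],[0,0,0],[-b,-a,0],[-b,a,0],[b,-a,0],[b,a,0]])
        return (A@L.T).T+c,A
    def r(v): return (proj(f,model(v)[0]@R.T+t)-pts).ravel()
    A0=np.c_[[0,.707,-.707],[1,0,0],np.cross([0,.707,-.707],[1,0,0])]
    # plate 'u' towards hand = +u tool dir ; y to image right = tool x
    v0=np.r_[Ro.from_matrix(A0).as_rotvec(),-.001,-.007,-.020,.02,.035]
    o=least_squares(r,v0);_,A=model(o.x)
    return o,A
E
python3 - <<'E'
from pl import *
f=eyes.grab_frame('wrist');s=observe()
pts=np.array([[112,63],[397,63],[255,275],[164,107],[342,106],[147,469],[364,469]])/3.+[170,150]
o,A=fit(f,s,pts)
print(o.cost,np.abs(o.fun).max());print(o.x[3:]);print(A.round(3))
u=A[:,0];print("angle of u to tool z: ",np.degrees(np.arccos(-u[2])))
n=A[:,2];n=n if n[2]<0 else -n
print("n",n,"C",o.x[3:6]-.007*n)
E
```

```text
56.07369953830755 4.317184078705651
[-0.00115738 -0.00877886 -0.01418417  0.01562245  0.03590908]
[[ 0.002  1.     0.001]
 [ 0.443 -0.    -0.897]
 [-0.897  0.003 -0.443]]
angle of u to tool z:  26.26735477943637
n [ 0.00108933 -0.8967422  -0.44255196] C [-0.00116501 -0.00250167 -0.0110863 ]
```

The bores appear not to be centred lengthwise on the plate, so I'll refit with that offset free.

```bash
python3 - <<'E'
import re
s=open('pl.py').read()
s=s.replace("a,b=v[6:8]","a,b,o=v[6:9]").replace("[0,0,0],[-b,-a,0],[-b,a,0],[b,-a,0],[b,a,0]])","[o,0,0],[o-b,-a,0],[o-b,a,0],[o+b,-a,0],[o+b,a,0]])").replace(".02,.035]",".02,.035,-.012]")
open('pl.py','w').write(s)
E
python3 - <<'E'
from pl import *
f=eyes.grab_frame('wrist');s=observe()
pts=np.array([[112,63],[397,63],[255,275],[164,107],[342,106],[147,469],[364,469]])/3.+[170,150]
o,A=fit(f,s,pts)
print(o.cost,np.abs(o.fun).max());print(o.x[3:])
u=A[:,0];print("u",u,"angle of u to tool z: ",np.degrees(np.arccos(-u[2])))
n=A[:,2];n=n if n[2]<0 else -n
print("n",n,"C",o.x[3:6]-.007*n)
# same fit at the rack from i_wrist: corners bottom, bore, holes; robot pose then
fi=pickle.load(open('i_wrist.pkl','rb'))
si={"position":np.array([.5802925,-.36987558,.22018111]),"tool_rot":np.array([2.618,.005,-1.467])}
pi=np.array([[248,336],[364,336],[307,411],[271,352],[342,352],[266,474],[346,474]])/2.4+[130,0]
o2,A2=fit(fi,si,pi);R=Rt(si);print(o2.cost,o2.x[6:]);n=A2[:,2];n=n if n[2]<0 else -n
C=R@(o2.x[3:6]-.007*n)+si["position"];print("world C",C,"u",R@A2[:,0])
E
```

```text
0.7594622747977264 0.7233560075339938
[-0.00090423  0.00613111 -0.01612669  0.0172343   0.03236583 -0.01296762]
u [ 0.00330143  0.7456027  -0.66638256] angle of u to tool z:  48.211521012903056
n [ 0.00201493 -0.6663898  -0.74560082] C [-0.00091833  0.01079584 -0.01090749]
0.21074088466842064 [ 0.01706264  0.0323586  -0.01294107]
world C [ 0.4963548  -0.38335417  0.09061733] u [-0.27092051 -0.02772612  0.96220234]
```

The fit is now good (sub-pixel): bore pattern 13 mm off centre, plate centre 11 mm along tool y from the grasp. Computing the descent with that offset.

```bash
cat >> h.py <<'E'
CT=np.array([-.0009,.0105,-.0112])
def pf(p,al,s=None,C=CT):
    R=Ro.from_euler('z',180,degrees=True).as_matrix()@frame(ym,np.radians(al)); t=O+M@np.array(p)-R@C; print("tcp",t.round(4)); go(t,R,s)
def where(C=CT):
    s=observe();print("plate C in marker",(inM(s["position"]+Rt(s)@C)*1000).round(1),"force",s["force"].round(1))
E
python3 -c "
from h import *
where();pf([0,0,.125],42);pf([0,0,.1],42)"
```

```text
plate C in marker [  2.6  -0.5 276.6] force [ 0.7  0.1 -2.5]
tcp [0.5169 0.074  0.1237]
dx 1.4 dy 98.7 dz 115.0 | ax 0.38 ay -0.24 az -0.89
tcp [0.5169 0.074  0.0987]
dx 1.6 dy 115.3 dz 133.7 | ax 0.38 ay -0.24 az -0.89
```

```bash
python3 -m pendant '[{"dx":1.4,"dy":20,"dz":23,"ax":0.4,"ay":-0.2,"az":-0.9,"claw":45},{"dx":1.4,"dy":40,"dz":46,"ax":0.4,"ay":-0.2,"az":-0.9,"claw":45},{"dx":1.4,"dy":60,"dz":70,"ax":0.4,"ay":-0.2,"az":-0.9,"claw":45},{"dx":1.4,"dy":80,"dz":93,"ax":0.4,"ay":-0.2,"az":-0.9,"claw":45},{"dx":1.4,"dy":92,"dz":107,"ax":0.4,"ay":-0.2,"az":-0.9,"claw":45},{"dx":1.4,"dy":98,"dz":115,"ax":0.4,"ay":-0.2,"az":-0.9,"claw":45},{"dx":1.4,"dy":98,"dz":115,"ax":0.4,"ay":-0.2,"az":-0.9,"claw":45}]'
python3 -c "
from h import *
where();pf([3,0,.095],42)
print(observe()['qpos'])
for n in('scene','side','wrist'):
    f=eyes.grab_frame(n);cv2.imwrite('pics/o_%s.png'%n,f['image']);pickle.dump(f,open('o_%s.pkl'%n,'wb'))
    if n=='side': crop(f,190,140,310,260,5,'o_sidec.png')
    if n=='scene': crop(f,200,130,370,270,4.5,'o_scenec.png')"
```

```text
clock: 15.93
position: [0.5161, 0.0731, 0.1232]
tool_rot: [-2.405, -0.001, 1.726]
force: [-0.8, -0.2, -2.2]
grip_width: 0.0546
plate C in marker [ -1.   -0.8 124.4] force [-0.8 -0.2 -2.2]
tcp [3.4804 0.5407 0.0937]
dx 4.7 dy 2243.5 dz -1993.3 | ax -0.18 ay -0.09 az -0.02
[ 0.17729909  1.0318032  -0.76422077  1.33744577  0.38548424  1.714523
  1.09459305]
```

View pics/o_wrist.png

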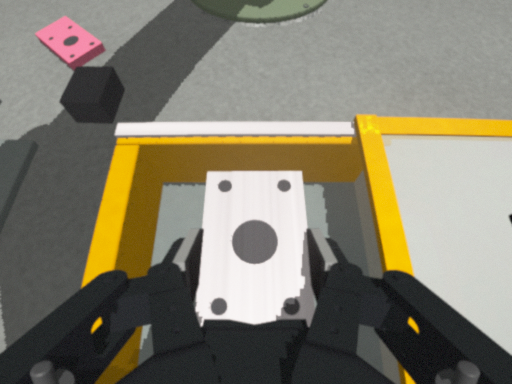

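View pics/o_scenec.png

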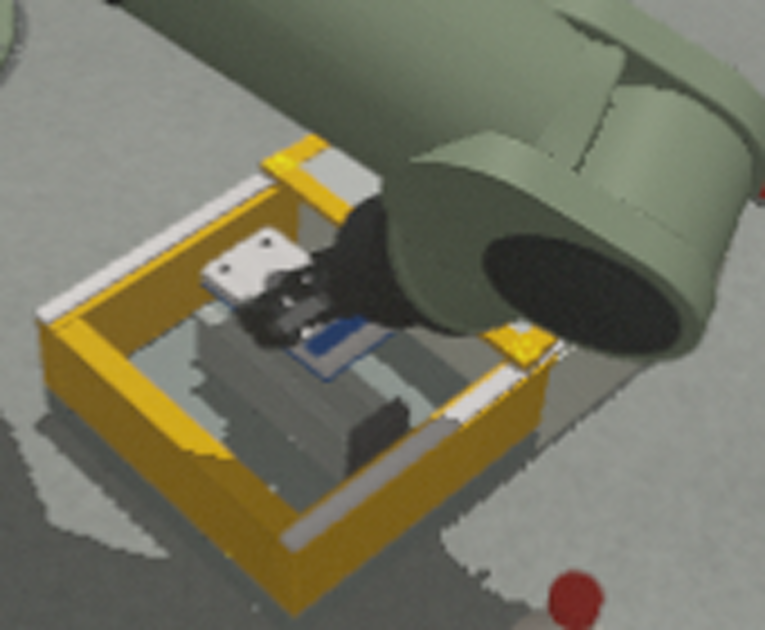

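View pics/o_sidec.png

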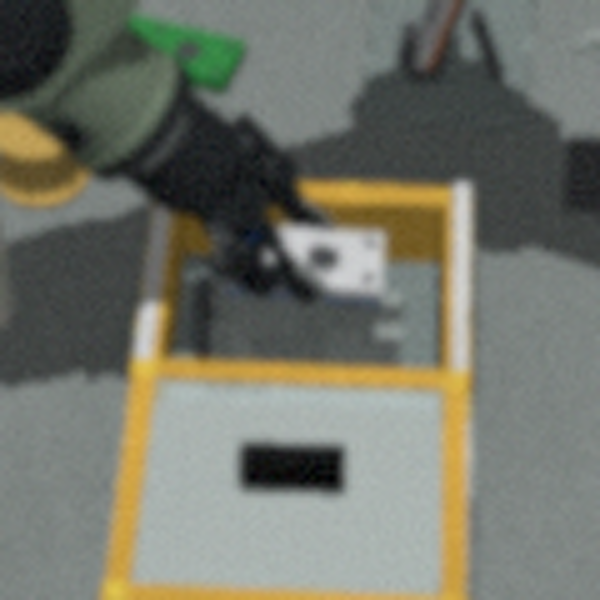

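The scene crop shows the plate level above the rails, near corners at (202,270) and (270,228), and the fence at (378,437). Checking its position.

```bash
python3 -c "
from h import *
f=pickle.load(open('o_scene.pkl','rb'));g=pickle.load(open('o_side.pkl','rb'));w=pickle.load(open('o_wrist.pkl','rb'))
u=lambda a:np.array(a,float)/4.5+[200,130]
v=lambda a:np.array(a,float)/5.+[190,140]
P=plane(f,u([[202,270],[270,228]]),.1314);print('near end in marker mm',[(inM(p)*1000).round(1) for p in P])
P=plane(g,v([[388,226],[383,298]]),.1314);print('side',[(inM(p)*1000).round(1) for p in P])
P=plane(f,u([[328,382],[400,332]]),.1174);print('far end low',[(inM(p)*1000).round(1) for p in P])
P=plane(w,np.array([[206.5,171],[302.5,171]]),.1314);print('wrist',[(inM(p)*1000).round(1) for p in P])
P=plane(f,u([[347,452],[408,403]]),.086);print('fence',[(inM(p)*1000).round(1) for p in P])
P=plane(f,u([[195,318],[248,292]]),.075);print('rails near',[(inM(p)*1000).round(1) for p in P])
pf([0,0,.090],42);pf([0,0,.080],42)
"
```

```text
near end in marker mm [array([-55.1, -26.8, 131.4]), array([-54.1,  28.8, 131.4])]
side [array([-59.4, -32.5, 131.4]), array([-57.8,  36.2, 131.4])]
far end low [array([ 52.1, -22. , 117.4]), array([ 52.7,  37.8, 117.4])]
wrist [array([-56.2, -29.7, 131.4]), array([-56.2,  27.8, 131.4])]
fence [array([ 80.6, -31.7,  86. ]), array([78.5, 22. , 86. ])]
rails near [array([-66.4, -23.2,  75. ]), array([-60.8,  17.3,  75. ])]
tcp [0.5169 0.074  0.0887]
dx 0.5 dy 24.7 dz 28.0 | ax 0.04 ay -0.06 az -0.04
tcp [0.5169 0.074  0.0787]
dx 0.5 dy 31.4 dz 35.4 | ax 0.04 ay -0.06 az -0.04
```

```bash
python3 -m pendant '[{"dx":0.5,"dy":8,"dz":9,"ax":0,"ay":0,"az":0,"claw":45},{"dx":0.5,"dy":16,"dz":18,"ax":0,"ay":0,"az":0,"claw":45},{"dx":0.5,"dy":21,"dz":23.5,"ax":0,"ay":0,"az":0,"claw":45},{"dx":0.5,"dy":24,"dz":27,"ax":0,"ay":0,"az":0,"claw":45},{"dx":0.5,"dy":26,"dz":29,"ax":0,"ay":0,"az":0,"claw":45},{"dx":0.5,"dy":26,"dz":29,"ax":0,"ay":0,"az":0,"claw":45}]'
python3 -c "
from h import *
where()"
python3 -m pendant '[{"dx":0,"dy":0.7,"dz":0.7,"ax":0,"ay":0,"az":0,"claw":45},{"dx":0,"dy":1.4,"dz":1.5,"ax":0,"ay":0,"az":0,"claw":45},{"dx":0,"dy":1.4,"dz":1.5,"ax":0,"ay":0,"az":0,"claw":45}]'
python3 -c "
from h import *
where()"
```

```text
clock: 16.58
position: [0.5164, 0.0737, 0.085]
tool_rot: [-2.407, 0.0, 1.726]
force: [-0.4, 0.2, -2.1]
grip_width: 0.0544
plate C in marker [-0.6 -0.3 86.3] force [-0.4  0.2 -2.1]
clock: 16.83
position: [0.5168, 0.0737, 0.0837]
tool_rot: [-2.408, 0.0, 1.726]
force: [-1.0, -0.1, -3.1]
grip_width: 0.0543
plate C in marker [-0.2 -0.3 85. ] force [-1.  -0.1 -3.1]
```

```bash
python3 -m pendant '[{"dx":0,"dy":0.7,"dz":0.7,"ax":0,"ay":0,"az":0,"claw":45},{"dx":0,"dy":1.4,"dz":1.5,"ax":0,"ay":0,"az":0,"claw":45},{"dx":0,"dy":1.4,"dz":1.5,"ax":0,"ay":0,"az":0,"claw":45}]'
python3 -m pendant '[{"dx":0,"dy":0.7,"dz":0.7,"ax":0,"ay":0,"az":0,"claw":45},{"dx":0,"dy":1.4,"dz":1.5,"ax":0,"ay":0,"az":0,"claw":45},{"dx":0,"dy":1.4,"dz":1.5,"ax":0,"ay":0,"az":0,"claw":45}]'
python3 -c "
from h import *
where()"
```

```text
clock: 17.08
position: [0.5167, 0.0736, 0.0815]
tool_rot: [-2.407, 0.0, 1.726]
force: [-0.3, -0.5, -1.8]
grip_width: 0.0541
clock: 17.33
position: [0.5169, 0.0737, 0.0798]
tool_rot: [-2.408, 0.0, 1.726]
force: [2.2, -0.8, 5.1]
grip_width: 0.0547
plate C in marker [-0.1 -0.3 81.1] force [ 2.2 -0.8  5.1]
```

There is light contact with the rails. Sliding towards the fence.

```bash
python3 -m pendant '[{"dx":0,"dy":1.1,"dz":-1.7,"ax":0,"ay":0,"az":0,"claw":45},{"dx":0,"dy":2.6,"dz":-3,"ax":0,"ay":0,"az":0,"claw":45},{"dx":0,"dy":4.1,"dz":-4.3,"ax":0,"ay":0,"az":0,"claw":45},{"dx":0,"dy":5.6,"dz":-5.7,"ax":0,"ay":0,"az":0,"claw":45},{"dx":0,"dy":7.1,"dz":-7,"ax":0,"ay":0,"az":0,"claw":45},{"dx":0,"dy":7.1,"dz":-7,"ax":0,"ay":0,"az":0,"claw":45}]'
python3 -c "
from h import *
where()"
python3 -m pendant '[{"dx":0,"dy":0.7,"dz":-0.7,"ax":0,"ay":0,"az":0,"claw":45},{"dx":0,"dy":1.5,"dz":-1.3,"ax":0,"ay":0,"az":0,"claw":45},{"dx":0,"dy":1.5,"dz":-1.3,"ax":0,"ay":0,"az":0,"claw":45}]'
python3 -c "
from h import *
where()"
```

```text
clock: 17.83
position: [0.5269, 0.0753, 0.0799]
tool_rot: [-2.407, 0.0, 1.726]
force: [0.8, -0.3, 3.9]
grip_width: 0.054
plate C in marker [10.  -0.2 81.2] force [ 0.8 -0.3  3.9]
clock: 18.08
position: [0.5286, 0.0756, 0.0799]
tool_rot: [-2.407, 0.0, 1.726]
force: [-1.7, 0.6, 2.9]
grip_width: 0.0542
plate C in marker [11.8 -0.3 81.2] force [-1.7  0.6  2.9]
```

```bash
python3 -m pendant '[{"dx":0,"dy":0.7,"dz":-0.7,"ax":0,"ay":0,"az":0,"claw":45},{"dx":0,"dy":1.5,"dz":-1.3,"ax":0,"ay":0,"az":0,"claw":45},{"dx":0,"dy":1.5,"dz":-1.3,"ax":0,"ay":0,"az":0,"claw":45}]'
python3 -c "
from h import *
where()"
python3 -m pendant '[{"dx":0,"dy":0.7,"dz":-0.7,"ax":0,"ay":0,"az":0,"claw":45},{"dx":0,"dy":1.5,"dz":-1.3,"ax":0,"ay":0,"az":0,"claw":45},{"dx":0,"dy":1.5,"dz":-1.3,"ax":0,"ay":0,"az":0,"claw":45}]'
python3 -c "
from h import *
where()"
```

```text
clock: 18.33
position: [0.5306, 0.0758, 0.0799]
tool_rot: [-2.408, 0.0, 1.726]
force: [-0.9, -0.9, 3.7]
grip_width: 0.0546
plate C in marker [13.8 -0.3 81.2] force [-0.9 -0.9  3.7]
clock: 18.58
position: [0.531, 0.0759, 0.0799]
tool_rot: [-2.403, 0.0, 1.727]
force: [-15.3, -2.9, 5.6]
grip_width: 0.0545
plate C in marker [14.2 -0.3 81.2] force [-15.3  -2.9   5.6]
```

Force 15 N against the fence, so the plate is seated. Relax slightly and release.

```bash
python3 -m pendant '[{"dx":0,"dy":-0.7,"dz":0.7,"ax":0,"ay":0,"az":0,"claw":50},{"dx":0,"dy":-0.7,"dz":0.7,"ax":0,"ay":0,"az":0,"claw":56},{"dx":0,"dy":-0.7,"dz":0.7,"ax":0,"ay":0,"az":0,"claw":62},{"dx":0,"dy":-0.7,"dz":0.7,"ax":0,"ay":0,"az":0,"claw":70},{"dx":0,"dy":-0.7,"dz":0.7,"ax":0,"ay":0,"az":0,"claw":78},{"dx":0,"dy":-0.7,"dz":0.7,"ax":0,"ay":0,"az":0,"claw":78}]' 20
python3 -c "
from h import *
where()
for n in('scene','side','wrist'):
    f=eyes.grab_frame(n);cv2.imwrite('pics/p_%s.png'%n,f['image']);pickle.dump(f,open('p_%s.pkl'%n,'wb'))
    if n=='scene': crop(f,200,130,370,270,4.5,'p_scenec.png')"
```

```text
clock: 19.08
position: [0.5317, 0.076, 0.0797]
tool_rot: [-2.408, 0.0, 1.726]
force: [-0.0, 0.0, -0.3]
grip_width: 0.0777
plate C in marker [14.9 -0.3 81. ] force [-0.   0.  -0.3]
```

View pics/p_wrist.png

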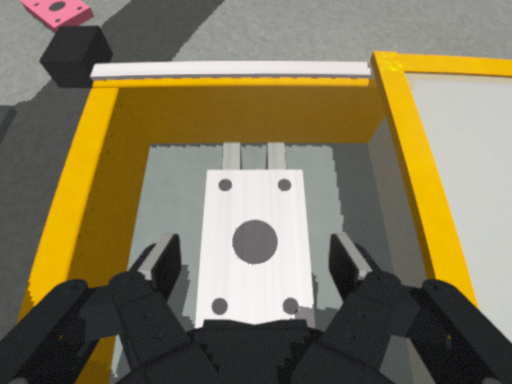

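View pics/p_scenec.png

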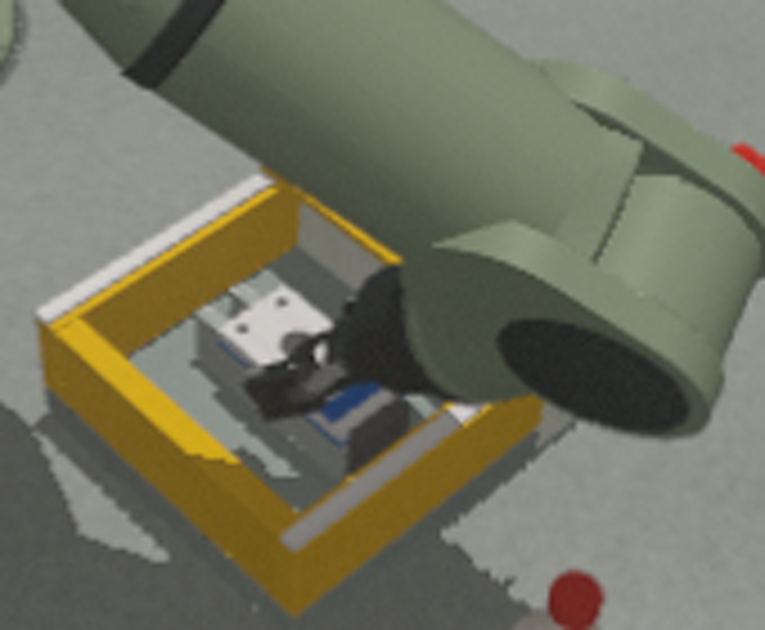

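The plate lies flat and centred on the rails, released. Retracting along the tool axis, then up.

```bash
python3 -m pendant '[{"dx":0,"dy":0,"dz":-12,"ax":0,"ay":0,"az":0,"claw":85},{"dx":0,"dy":0,"dz":-32,"ax":0,"ay":0,"az":0,"claw":85},{"dx":0,"dy":0,"dz":-60,"ax":0,"ay":0,"az":0,"claw":85},{"dx":0,"dy":-25,"dz":-90,"ax":0,"ay":0,"az":0,"claw":85},{"dx":0,"dy":-50,"dz":-118,"ax":0,"ay":0,"az":0,"claw":85},{"dx":0,"dy":-75,"dz":-146,"ax":0,"ay":0,"az":0,"claw":85},{"dx":0,"dy":-90,"dz":-163,"ax":0,"ay":0,"az":0,"claw":85},{"dx":0,"dy":-90,"dz":-163,"ax":0,"ay":0,"az":0,"claw":85}]'
python3 -c "
from h import *
print(observe()['qpos'])
for n in('scene','side','wrist'):
    f=eyes.grab_frame(n);cv2.imwrite('pics/q_%s.png'%n,f['image']);pickle.dump(f,open('q_%s.pkl'%n,'wb'))
    if n=='scene': crop(f,200,130,370,270,4.5,'q_scenec.png')
    if n=='wrist': crop(f,150,60,380,260,3,'q_wristc.png')
R=Ro.from_euler('z',180,degrees=True).as_matrix()@frame(ym,0);go(O+M@[.0,.16,.27],R)"
```

```text
clock: 19.9
position: [0.5718, 0.0818, 0.2471]
tool_rot: [-2.396, 0.004, 1.729]
force: [-0.3, 0.7, -2.8]
grip_width: 0.0849
[-0.08732591  0.89950931 -0.29020501  1.07571338  0.09945028  1.93014658
  1.36748298]
dx 159.5 dy -46.0 dz 8.8 | ax -42.72 ay 0.48 az 0.01
```

View pics/q_wristc.png

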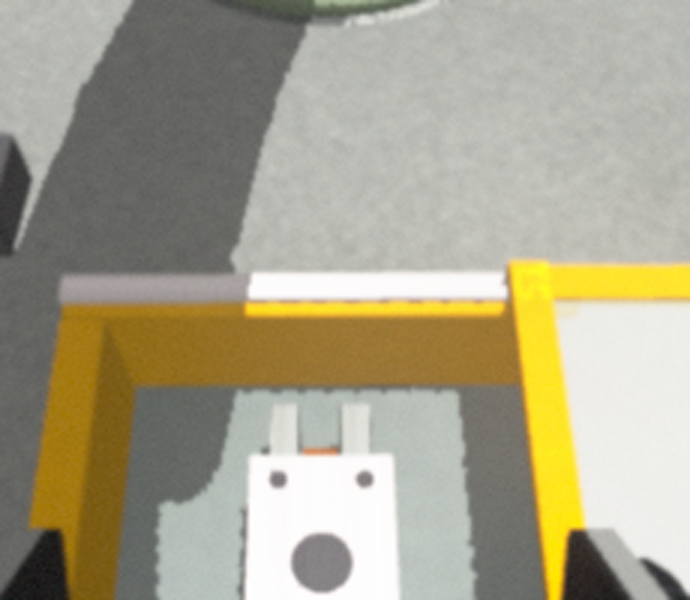

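View pics/q_scenec.png

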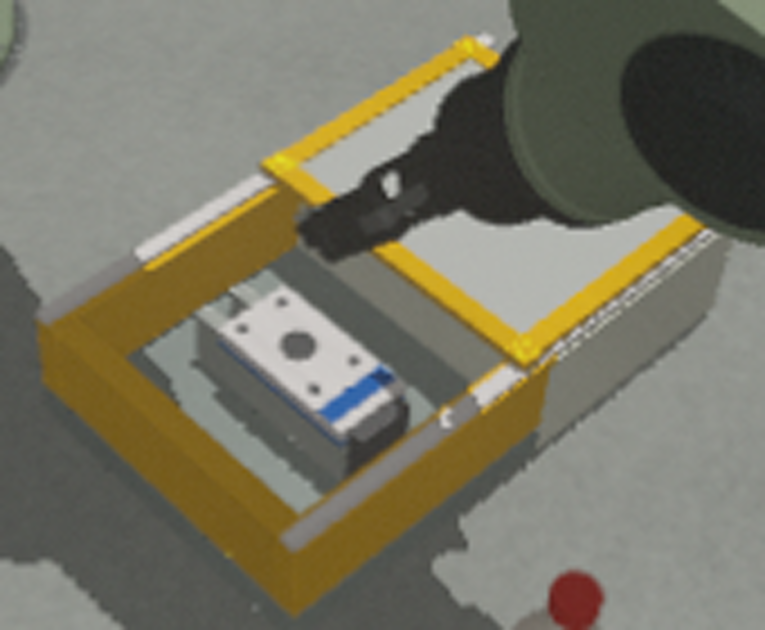

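The plate's far end is at the fence, with the blue stripe end at (365,395) and no visible gap. Verifying with numbers.

```bash
python3 -c "
from h import *
f=pickle.load(open('q_scene.pkl','rb'))
u=lambda a:np.array(a,float)/4.5+[200,130]
P=[inM(p)*1000 for p in plane(f,u([[218,331],[278,285],[410,388],[343,438]]),.089)];P=np.array(P);print(P.round(1),P.mean(0).round(1))
for a,b in((0,3),(1,2)):
  d=P[b]-P[a];print(np.degrees(np.arctan2(d[1],d[0])),np.linalg.norm(d))
w=pickle.load(open('q_wrist.pkl','rb'))
print('near end wrist',[(inM(p)*1000).round(1) for p in plane(w,np.array([[249,455],[393,455]])/3+[150,60],.089)])
print('rail ends',[(inM(p)*1000).round(1) for p in plane(w,np.array([[273,405],[369,405]])/3+[150,60],.075)])
"
```

```text
[[-39.3 -27.6  89. ]
 [-43.2  27.   89. ]
 [ 72.6  29.4  89. ]
 [ 73.1 -27.9  89. ]] [15.8  0.2 89. ]
-0.13720252175394532 112.35686914843767
1.193942912407363 115.81680132615092
near end wrist [array([-40.4, -28.8,  89. ]), array([-40.3,  28.1,  89. ])]
rail ends [array([-68.9, -20.7,  75. ]), array([-68.8,  20.1,  75. ])]
```

Plate centre is about (15, 0) mm and its yaw is within about 1°. Now to the fin with the tool vertical, to close the guard.

```bash
python3 -c "
from h import *
R=Ro.from_euler('z',180,degrees=True).as_matrix()@frame(ym,0);go(O+M@[.0,.18,.22],R)"
```

```text
dx 179.9 dy -12.2 dz 45.4 | ax -42.72 ay 0.48 az 0.01
```

```bash
python3 -m pendant '[{"dx":180,"dy":-40,"dz":20,"ax":-42.7,"ay":0.5,"az":0,"claw":50},{"dx":180,"dy":-40,"dz":20,"ax":-42.7,"ay":0.5,"az":0,"claw":50},{"dx":180,"dy":-40,"dz":20,"ax":-42.7,"ay":0.5,"az":0,"claw":50},{"dx":180,"dy":-40,"dz":20,"ax":-42.7,"ay":0.5,"az":0,"claw":50},{"dx":180,"dy":-40,"dz":20,"ax":-42.7,"ay":0.5,"az":0,"claw":50},{"dx":180,"dy":-40,"dz":20,"ax":-42.7,"ay":0.5,"az":0,"claw":50},{"dx":180,"dy":-12,"dz":45,"ax":-42.7,"ay":0.5,"az":0,"claw":50},{"dx":180,"dy":-12,"dz":45,"ax":-42.7,"ay":0.5,"az":0,"claw":50},{"dx":180,"dy":-12,"dz":45,"ax":-42.7,"ay":0.5,"az":0,"claw":50}]'
python3 -c "
from h import *
print(observe()['qpos'],inM(observe()['position']))
f=eyes.grab_frame('wrist');cv2.imwrite('pics/r_wrist.png',f['image']);pickle.dump(f,open('r_wrist.pkl','wb'))
R=Ro.from_euler('z',180,degrees=True).as_matrix()@frame(ym,0);go(O+M@[.0,.18,.123],R)"
```

```text
clock: 20.8
position: [0.5031, 0.2534, 0.2189]
tool_rot: [-3.135, -0.002, 1.728]
force: [0.0, 0.6, 0.6]
grip_width: 0.0498
[-0.29634164  0.46063833 -0.37379223  1.7604045   0.19282331  0.96204336
  0.98155237] [-0.00107224  0.18024691  0.21885385]
dx -0.5 dy 0.6 dz 96.6 | ax -0.30 ay -0.18 az -0.01
```

View pics/r_wrist.png

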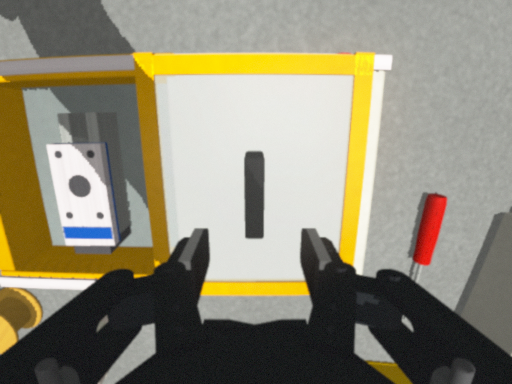

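The fin at (255,195) is centred between the fingers, and the plate shows at (83,195). Descending.

```bash
python3 -m pendant '[{"dx":-0.5,"dy":0.5,"dz":25,"ax":0,"ay":0,"az":0,"claw":48},{"dx":-0.5,"dy":0.5,"dz":50,"ax":0,"ay":0,"az":0,"claw":48},{"dx":-0.5,"dy":0.5,"dz":72,"ax":0,"ay":0,"az":0,"claw":48},{"dx":-0.5,"dy":0.5,"dz":86,"ax":0,"ay":0,"az":0,"claw":48},{"dx":-0.5,"dy":0.5,"dz":94,"ax":0,"ay":0,"az":0,"claw":48},{"dx":-0.5,"dy":0.5,"dz":96,"ax":0,"ay":0,"az":0,"claw":48},{"dx":-0.5,"dy":0.5,"dz":96,"ax":0,"ay":0,"az":0,"claw":48}]'
python3 -m pendant '[{"dx":-5,"dy":0,"dz":0,"ax":0,"ay":0,"az":0,"claw":48},{"dx":-10,"dy":0,"dz":0,"ax":0,"ay":0,"az":0,"claw":48},{"dx":-13,"dy":0,"dz":0,"ax":0,"ay":0,"az":0,"claw":48},{"dx":-16,"dy":0,"dz":0,"ax":0,"ay":0,"az":0,"claw":48},{"dx":-19,"dy":0,"dz":0,"ax":0,"ay":0,"az":0,"claw":48},{"dx":-22,"dy":0,"dz":0,"ax":0,"ay":0,"az":0,"claw":48},{"dx":-27,"dy":0,"dz":0,"ax":0,"ay":0,"az":0,"claw":48},{"dx":-34,"dy":0,"dz":0,"ax":0,"ay":0,"az":0,"claw":48},{"dx":-42,"dy":0,"dz":0,"ax":0,"ay":0,"az":0,"claw":48},{"dx":-50,"dy":0,"dz":0,"ax":0,"ay":0,"az":0,"claw":48}]'
python3 -m pendant '[{"dx":-9,"dy":0,"dz":0,"ax":0,"ay":0,"az":0,"claw":48},{"dx":-18,"dy":0,"dz":0,"ax":0,"ay":0,"az":0,"claw":48},{"dx":-27,"dy":0,"dz":0,"ax":0,"ay":0,"az":0,"claw":48},{"dx":-36,"dy":0,"dz":0,"ax":0,"ay":0,"az":0,"claw":48},{"dx":-45,"dy":0,"dz":0,"ax":0,"ay":0,"az":0,"claw":48},{"dx":-54,"dy":0,"dz":0,"ax":0,"ay":0,"az":0,"claw":48},{"dx":-63,"dy":0,"dz":0,"ax":0,"ay":0,"az":0,"claw":48},{"dx":-72,"dy":0,"dz":0,"ax":0,"ay":0,"az":0,"claw":48},{"dx":-81,"dy":0,"dz":0,"ax":0,"ay":0,"az":0,"claw":48},{"dx":-90,"dy":0,"dz":0,"ax":0,"ay":0,"az":0,"claw":48}]'
python3 -c "
from h import *
s=observe();print(inM(s['position']),s['force'],s['qpos'])"
```

```text
clock: 21.43
position: [0.505, 0.2532, 0.1241]
tool_rot: [-3.139, -0.003, 1.726]
force: [0.1, 0.1, 0.4]
grip_width: 0.0479
clock: 22.27
position: [0.5128, 0.2039, 0.1243]
tool_rot: [-3.14, -0.004, 1.727]
force: [-0.2, 6.2, 4.1]
grip_width: 0.0479
clock: 23.1
position: [0.5268, 0.1148, 0.124]
tool_rot: [-3.141, -0.004, 1.727]
force: [0.8, 6.2, 3.8]
grip_width: 0.0482
[0.00078463 0.03966268 0.12400446] [0.81807326 6.18721179 3.78758743] [-0.07566844  0.54828882 -0.33490562  1.90745526  0.25477257  0.72748495
  1.17014692]
```

```bash
python3 -m pendant '[{"dx":-8,"dy":0,"dz":0,"ax":0,"ay":0,"az":0,"claw":48},{"dx":-15,"dy":0,"dz":0,"ax":0,"ay":0,"az":0,"claw":48},{"dx":-22,"dy":0,"dz":0,"ax":0,"ay":0,"az":0,"claw":48},{"dx":-29,"dy":0,"dz":0,"ax":0,"ay":0,"az":0,"claw":48},{"dx":-35,"dy":0,"dz":0,"ax":0,"ay":0,"az":0,"claw":48},{"dx":-40,"dy":0,"dz":0,"ax":0,"ay":0,"az":0,"claw":48},{"dx":-44,"dy":0,"dz":0,"ax":0,"ay":0,"az":0,"claw":48},{"dx":-47,"dy":0,"dz":0,"ax":0,"ay":0,"az":0,"claw":48},{"dx":-49,"dy":0,"dz":0,"ax":0,"ay":0,"az":0,"claw":48}]'
python3 -m pendant '[{"dx":-1,"dy":0,"dz":0,"ax":0,"ay":0,"az":0,"claw":48},{"dx":-2,"dy":0,"dz":0,"ax":0,"ay":0,"az":0,"claw":48},{"dx":-3,"dy":0,"dz":0,"ax":0,"ay":0,"az":0,"claw":48},{"dx":-4,"dy":0,"dz":0,"ax":0,"ay":0,"az":0,"claw":48}]'
python3 -c "
from h import *
s=observe();print(inM(s['position']),s['force'])"
```

```text
clock: 23.85
position: [0.534, 0.066, 0.1234]
tool_rot: [-3.139, -0.003, 1.726]
force: [0.8, 5.3, 3.5]
grip_width: 0.0479
clock: 24.18
position: [0.5346, 0.0624, 0.1234]
tool_rot: [-3.139, -0.003, 1.727]
force: [1.3, 4.2, 3.4]
grip_width: 0.0481
[ 0.00030603 -0.01329409  0.1234465 ] [1.26765212 4.16579221 3.35092818]
```

```bash
python3 -m pendant '[{"dx":-0.8,"dy":0,"dz":0,"ax":0,"ay":0,"az":0,"claw":48},{"dx":-1.6,"dy":0,"dz":0,"ax":0,"ay":0,"az":0,"claw":48},{"dx":-2.4,"dy":0,"dz":0,"ax":0,"ay":0,"az":0,"claw":48},{"dx":-2.4,"dy":0,"dz":0,"ax":0,"ay":0,"az":0,"claw":48}]'
python3 -m pendant '[{"dx":-0.8,"dy":0,"dz":0,"ax":0,"ay":0,"az":0,"claw":48},{"dx":-1.6,"dy":0,"dz":0,"ax":0,"ay":0,"az":0,"claw":48},{"dx":-1.6,"dy":0,"dz":0,"ax":0,"ay":0,"az":0,"claw":48}]'
python3 -c "
from h import *
s=observe();print(inM(s['position']),s['force'])"
```

```text
clock: 24.52
position: [0.535, 0.0597, 0.1234]
tool_rot: [-3.139, -0.003, 1.726]
force: [1.5, 2.9, 2.5]
grip_width: 0.048
clock: 24.77
position: [0.535, 0.0596, 0.1234]
tool_rot: [-3.139, -0.004, 1.727]
force: [-0.4, 11.1, 2.0]
grip_width: 0.048
[ 0.00028522 -0.01611165  0.1233879 ] [-0.44880529 11.07002946  1.95722985]
```

It stopped at the predicted y of -16 mm and the force rose to 11 N, so the guard is shut. Backing off and rising to check.

```bash
python3 -m pendant '[{"dx":6,"dy":0,"dz":0,"ax":0,"ay":0,"az":0,"claw":48},{"dx":15,"dy":0,"dz":0,"ax":0,"ay":0,"az":0,"claw":48},{"dx":15,"dy":0,"dz":-8,"ax":0,"ay":0,"az":0,"claw":48},{"dx":15,"dy":0,"dz":-30,"ax":0,"ay":0,"az":0,"claw":48},{"dx":15,"dy":0,"dz":-65,"ax":0,"ay":0,"az":0,"claw":60},{"dx":15,"dy":0,"dz":-100,"ax":0,"ay":0,"az":0,"claw":60},{"dx":15,"dy":0,"dz":-135,"ax":0,"ay":0,"az":0,"claw":60},{"dx":15,"dy":0,"dz":-160,"ax":0,"ay":0,"az":0,"claw":60},{"dx":15,"dy":0,"dz":-160,"ax":0,"ay":0,"az":0,"claw":60},{"dx":15,"dy":0,"dz":-160,"ax":0,"ay":0,"az":0,"claw":60}]'
python3 -c "
from h import *
for n in('scene','wrist'):
    f=eyes.grab_frame(n);cv2.imwrite('pics/s_%s.png'%n,f['image']);pickle.dump(f,open('s_%s.pkl'%n,'wb'))
print(observe()['force'])"
```

```text
clock: 25.6
position: [0.5336, 0.0727, 0.2851]
tool_rot: [3.141, -0.002, 1.726]
force: [0.6, -0.0, -0.6]
grip_width: 0.0599
[ 0.20622112 -0.32926722  0.43434024]
```

View pics/s_wrist.png

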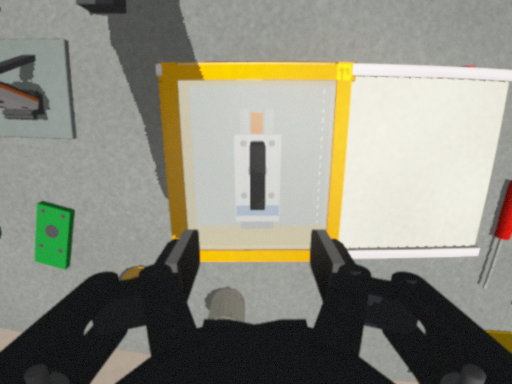

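View pics/s_scene.png

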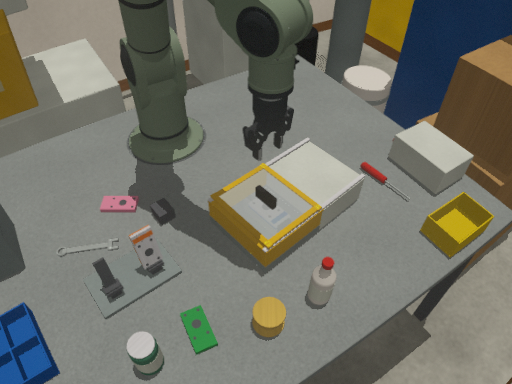

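The guard is over the well with the plate visible beneath it: fin at (258,176), plate at (257,178), stripe at (257,211). A last numeric check of shutness.

```bash
python3 -c "
from h import *
f=pickle.load(open('s_wrist.pkl','rb'));g=pickle.load(open('s_scene.pkl','rb'))
print('guard edges',[(inM(p)*1000).round(1) for p in plane(f,[[160,64],[352,64]],.109)])
print('track',[(inM(p)*1000).round(1) for p in plane(f,[[156,66]],.102)])
print('fin',[(inM(p)*1000).round(1) for p in plane(f,[[258,141],[258,210]],.145)])
crop(f,140,50,370,270,3,'s_wc.png');crop(g,200,130,370,270,4.5,'s_sc.png')"
```

```text
guard edges [array([-117. , -103.4,  109. ]), array([-117. ,   99.1,  109. ])]
track [array([-116.1, -110.1,  102. ])]
fin [array([-39.5,  -0.6, 145. ]), array([ 33. ,  -0.4, 145. ])]
```

View pics/s_wc.png

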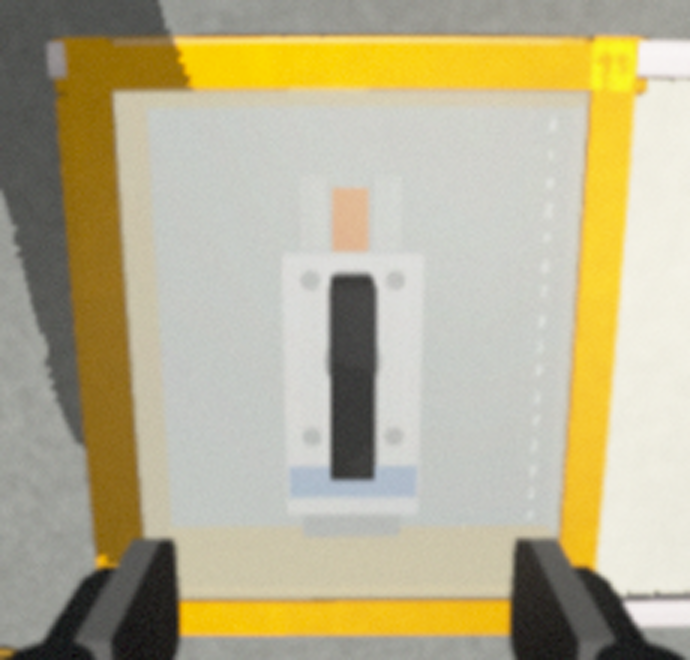

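View pics/s_sc.png

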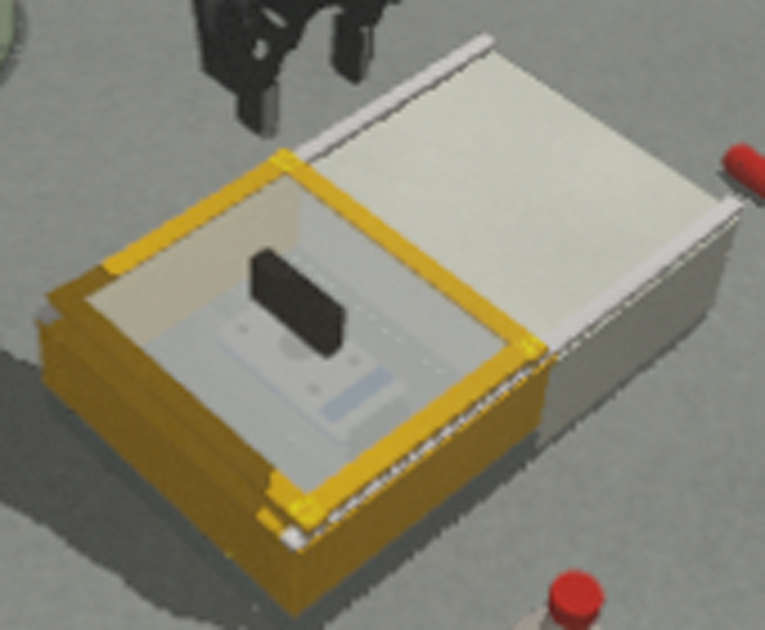

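```bash
python3 -c "
from workcell import *
s=observe();print(abs(s['qd']).max(),s['force'],s['clock']);print(job_done())"
```

```text
0.016057756626326858 [ 0.20622112 -0.32926722  0.43434024] 25.7
the job is handed in; nothing more can be done
None
```

I slid the guard open to its stop, laid the blue plate blue face down on the rails against the fence, and shut the guard. The job was handed in at 25.7 s; `job_done` gives no verdict.

**How the plate went in:** the first placing posture hit joint limits. I turned the plate end for end, so its striped end is at the fence, and placed it with the tool leaning back towards the robot.

**Last checks:**
- **Plate:** before shutting, its centre was about (15, 0) mm in the marker's frame, and it felt about 15 N against the fence before I let go. One long edge in the scene picture read 1.2° off and the other 0.1°, within the 4.5° allowed. Through the shut guard it looks unmoved, with no gap at the fence.
- **Guard:** the force rose at both stops, and the highest reading after a guard move was about 11 N. After shutting, the fin measured 0.5 mm from the marker's origin.
- **Bystanders:** the orange plate and the other things on the bench look unmoved in the last scene picture. I checked this by eye only.
- **Robot:** clear of everything, with almost no force on the tool.

**What disagreed:** the bores sit 13 mm off the plate's centre, so my first estimate of where I was gripping it was wrong. A refit put that right before placing. The guard's edges read about 1–3 mm off nominal, which fits the calibration error.

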